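# Load the UV steriliser with glass mixing slabs and a scraper

### The arm

A 6-joint arm with a two-finger parallel gripper is mounted at the origin on the work surface. World frame = base frame: x ahead of the robot, y to its left, z up, the work surface at z = 0. Lengths are in m, angles in degrees, forces in N, time in s.
With the tool pointing down it reaches from about 0.225 to 0.875 m from the base axis. Payload 3.4 kg.
Tool frame: the origin (TCP) lies midway between the tips of the shut fingers; the grasp point (between the pads) lies 19 mm behind it; z points along the fingers, y is the line along which they close (so a half turn about z gives the same grasp; the last joint's range is limited). The gripper opens to 85 mm and grips with 20 to 120 N. Pads are 22 mm wide; open, the fingers measure 114 mm over their backs; the gripper's body (76 mm by 85 mm) begins 54 mm behind the grasp point. The pads swing forward as they close: fully open they stand 13 mm farther back than shut.
Start: joints at [-6.933, 15.808, 86.224, -0, 77.962, -6.933], TCP at [0.575, -0, 0.231] pointing down, gripper open.
Joint ranges: [-165.64, 165.64], [-43.16, 119.46], [12.63, 154.43], [-67.54, 247.53], [6.08, 155.33], [-154.97, 154.97]. Speed limits (degrees/s): [147.25, 147.25, 180, 180, 180, 180].

### API

Orientations are given as a 3x3 rotation matrix whose columns are the frame's x, y, z axes.
In Python, from rig import sensors, camera, calibration, bot, nets gives the robot as it stands. The module is installed in compiled form; this text tells all that it offers.
- The arm moves only by the tool drive_tool, never from a script. Its argument "motion" is a list of rows, each an object of numbers: "x", "y", "z": the shift along the world's x, y, z in mm; "roll": the turn about the world's z in rad; "gripper": the opening in per cent of the stroke, from 0 (shut) to 100 (fully open). A call has 1 to 12 rows; each row is the pose to reach, as a shift and turn from the pose commanded when the call began; what a row does not reach only later rows make up. A row lasts 1/8 s, in which the tool goes at most 62.5 mm and 10.7 degrees, less where a joint would pass 70% of its speed; a pose out of reach is approached as far as the arm can. A call with a gripper value outside its range is refused whole. The fingers move at their own pace and stop on an object; "force" is the grip in N (left out, the last holds). Time passes only in rows, so rows that repeat a pose let the fingers close. It gives the time, the measured TCP pose, the force, the opening and the grip force at its end, in the units of the state.
- sensors.observe(): the state, without advancing time (a new reading comes with each control period).
- camera(name): name is "scene" or "side" or "wrist"; returns the picture (400x640x3 uint8, blue, green, red); there is no depth.
- calibration(name): a dict with "fx", "fy", "cx", "cy" (pixels), "R" (3x3) and "t" (3): a world point X has camera coordinates R X + t. Camera axes: x right, y down, z forward; pixel columns grow to the right and rows downward; lengths in m; the calibration is good to about 2 mm. A picture is of the moment at which its call begins: read the wrist's pose just before it. calibration takes no time and is no camera call; for the wrist camera it gives the pose at the moment of the call.
- bot.close_job(): hands the job in; it is judged then, once.
Trained networks look in the newest picture that a camera, given by its name, has taken for a name from the list of things; names that differ only in an ending like _2 or _b are one class to them, and where a whole thing is asked for, a point or a joint stands for the part that bears it (a point fixed in the world has none). Each returns a list of dicts, best first, with "p" (0 to 1); they miss things now and then, are a little off and sometimes report something else, mostly with a low value. They report only what shows in the picture. A call takes as long as a camera call.
- nets.outline_of(target, camera): "pixels" (400x640 bool, what is visible of it) and "box" ([left, top, width, height] in pixels, round what is visible of it).
The state is a dict: "time": time; "joint_pos": joint angles; "qvel": joint speeds; "joint_torque": joint torques, N m; "position": TCP position; "ee_rot": TCP orientation; "ft_force": force on the tool from outside, world axes, zero at the start; "wrist_torque": the same for the moment, N m; "finger_gap": finger opening in m; "finger_force": force on a finger pad.
Only numpy, scipy, OpenCV 4.12 (cv2) and the standard library are available. Lean on these libraries where they do the work, as an engineer would, in place of code of your own. Each camera call takes 0.05 s, during which the arm holds its last target. There are 200 camera calls.

### The job

Get the treatment-room steriliser running: open its lid, move every rinsed glass slab from the draining rack into the steriliser, each slid down between its own pair of guides until it stands on the floor, and slide the steel scraper's blade down into the white slotted holder until it is home. Then shut the lid fully and press the green start button all the way; never press it while the lid is open. The slabs are glass: pinch them lightly, lower them without dropping or forcing them, and do not disturb the tub, the lotion bottle or the wax cartridge.

Things in the scene. Friction and masses are not known exactly. Their poses are not given: they have to be found in the camera images.
- slab1_mid (a point): Centre of a blue-green glass mixing slab, 110 x 8 x 100 mm tall, 0.2 kg; own x along its width, y through its thickness, z up; both faces alike. Starts on edge in the rack, its foot 8 mm above the table. Grasp its upper middle across the 8 mm, at most 50 N a finger; it breaks if pressed on the steriliser with 60 N or let fall into it (over 0.4 m/s). None if absent (2 to 4 are there).
- slab2_mid (a point): Centre of another glass slab, just like slab1: same size, axes, start and care. None if absent.
- slab3_mid (a point): Centre of another glass slab, just like slab1: same size, axes, start and care. None if absent.
- slab4_mid (a point): Centre of another glass slab, just like slab1: same size, axes, start and care. None if absent.
- scraper_mid (a point): Centre (half-way up) of the flat wax scraper, 104 mm tall, 0.3 kg: steel blade 110 x 6 x 86 mm on its long edge, blue silicone grip 100 x 22 x 20 mm along the top. Own x along its length, y through its thickness, z up. The grip's middle is 42 mm above this point: pinch it across the 22 mm. Starts in the rack, its foot 8 mm above the table. Either face may point either way.
- rack: Loose draining rack, 1 kg: white drip tray 150 x 270 mm, floor 8 mm and rim 18 mm high, with grey prongs 38 mm high; origin under its centre. Its places lie along its own y at -100, -55, -10, 35 mm (slabs) and 92 mm (scraper). It may get bumped a few cm; what stands in it moves along and may lean a little.
- steriliser: Fixed white box: chamber 144 (x) x 288 (y) mm, walls up to 120 mm above the table, floor at 12 mm; origin under the chamber's centre, z up. The four guide pairs are 44 mm apart along its y. The dark control pod (56 mm wide, 105 mm high) adjoins its +y end; the lid is hinged on its +x side.
- guide1 (a point): Where a slab's centre lies when seated in guide pair 1 (50 mm above the floor). Own y across the slab's thickness, x along its width. The dark guides at both ends of the slab are 10 mm deep with grooves 11 mm wide, 114 mm from groove bottom to groove bottom; straight up to 80 mm above the table, flared mouths up to 91 mm. Any slab fits any pair.
- guide2 (a point): Where a slab's centre lies when seated in guide pair 2; just like guide1.
- guide3 (a point): Where a slab's centre lies when seated in guide pair 3; just like guide1.
- guide4 (a point): Where a slab's centre lies when seated in guide pair 4; just like guide1.
- holder (a point): Where the scraper's centre (half-way up) lies when its blade is home in the white slotted holder inside the chamber, next to guide pair 4: slot 10 mm wide along the steriliser's x, bars up to 57 mm and flared mouth up to 67 mm above the table; the blade's lower edge stands on the chamber floor. Own y is across the slot, z up.
- lid (a joint): Angle of the steriliser's lid (white slab 144 x 288 x 22 mm): 0 shut, 1.75 rad thrown right back; from about 1.6 rad it clears the chamber. It is hinged along the chamber's upper edge on the steriliser's +x side and its friction holds it at any angle (about 4 to 5 N at the lip moves it).
- lip (a point): Where to take the dark finger lip in the middle of the lid's front edge, 166 mm from the hinge line. The lip is 34 mm wide (along the hinge axis), 10 mm thick and sticks out 41 mm in front of the lid; this point is 22 mm out. Own x points to the hinge, y along the hinge axis, z out of the lid's top. Pinched along the hinge axis it can pivot between the fingers.
- hinge (a point): Middle of the lid's hinge line, 121 mm above the table; own y is the hinge axis. It turns with the lid: when the lid is shut its axes are the steriliser's.
- start (a joint): Travel of the green push button: 0 released, 0.006 m fully pressed, which takes 5 N; it springs back.
- start_top (a point): Middle of the top of the green start button (26 mm across), on the dark control pod at the steriliser's +y end; press it straight down.
- tub: Bystander: white cream tub, 76 mm across, 70 mm tall; origin under its centre.
- lotion: Bystander: mint-green lotion bottle, 54 mm across, 160 mm tall; origin under its centre.
- cartridge: Bystander: honey-coloured wax cartridge with a white roller head, standing, 36 x 56 mm, 127 mm tall; origin under its centre.

How it is judged:
By the outcome, as a careful person would: the job done as asked, in the order asked, and still so for the second after the job is handed in, with the robot touching nothing.
Of slab1, slab2, slab3, slab4 only 2 to 4 are there at a start; the rules pass over those that are not, and their reading is None.
At some moment in a run one of rack may be knocked a few centimetres aside while the robot is not near it.
It also fails if it takes over 210 s, if anything falls off the work surface, if the arm or the gripper's body presses on something with over 40 N, if the wrist force passes 120 N, or if a joint passes its speed limit or range.

## Working session

There is one attempt and no reset: what is moved stays moved. The work goes in short steps, Python scripts to look and compute and a tool call to move; the robot and the scene stay as the last step left them, time stands still between calls to the robot, and variables do not carry over. Pictures are saved under pics/ and viewed, at most 14 in all, crops included, and the job is handed in when it is done.

Besides the shell and the picture viewer there is one more tool, called after ">>>" as name(argument=value, ...), one argument or row to a line, values as JSON. drive_tool: Moves the arm, as the interface text tells. Its arguments: {"type":"object","properties":{"motion":{"type":"array","items":{"type":"object","properties":{"x":{"type":"number"},"y":{"type":"number"},"z":{"type":"number"},"roll":{"type":"number"},"gripper":{"type":"number"}}}},"force":{"type":"number"}},"required":["motion"]}

```bash
mkdir -p pics
cat > h.py <<'E'
import numpy as np, cv2
from rig import sensors, camera, calibration, bot, nets
def ray(c,u,v):
    R=np.array(c["R"]);t=np.array(c["t"])
    return -R.T@t, R.T@np.array([(u-c["cx"])/c["fx"],(v-c["cy"])/c["fy"],1])
def onz(c,u,v,z):
    o,d=ray(c,u,v); return o+d*(z-o[2])/d[2]
def proj(c,X):
    p=np.array(c["R"])@np.array(X)+np.array(c["t"]); return np.array([c["fx"]*p[0]/p[2]+c["cx"],c["fy"]*p[1]/p[2]+c["cy"]])
def snap(n,f):
    c=calibration(n); im=camera(n); cv2.imwrite(f"pics/{f}.png",im); return c,im
E
python3 - <<'E'
from h import *
a=[snap(n,n+"0") for n in ("scene","side","wrist")]
for n,(c,im) in zip(("scene","side","wrist"),a):
    o=-np.array(c["R"]).T@np.array(c["t"]); print(n,o.round(3),np.array(c["R"])[2].round(2),c["fx"])
cv2.imwrite("pics/all.png",cv2.resize(np.vstack([a[0][1],a[1][1]]),(800,1000))[:, :])
print(sensors.observe()["time"])
E
```

```text
scene [1.452 0.108 0.756] [-0.79 -0.08 -0.61] 414.8909559082506
side [0.212 0.649 0.729] [ 0.39 -0.64 -0.66] 429.87940246158854
wrist [0.576 0.079 0.374] [-0.   -0.31 -0.95] 296.89962024938757
0.15
```

View pics/scene0.png

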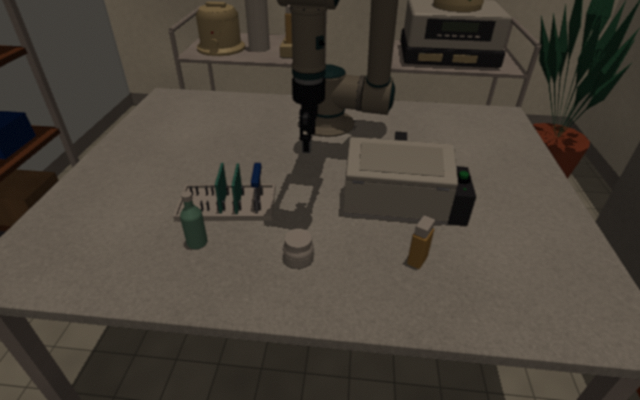

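View pics/side0.png

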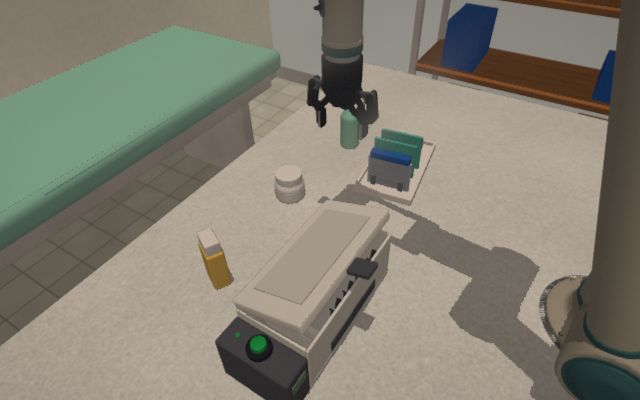

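The scene picture shows the steriliser at (400,180) with its lid ajar, and the rack at (230,200) with two slabs and the scraper. The side picture shows the button at (259,343), the lip at (362,268) and the scraper grip at (390,157).

Run:
```python
from h import *
C={n:calibration(n) for n in ("scene","side")}
zs=dict(slab1_mid=.058,scraper_mid=.06,start_top=.108,lip=.16,steriliser=.06,rack=.01,tub=.035,lotion=.08,cartridge=.06)
for n in C:
  for t in zs:
    for r in nets.outline_of(t,n)[:4]:
      if r["p"]<.3: continue
      ys,xs=np.nonzero(r["pixels"]); u,v=xs.mean(),ys.mean()
      print(n,t,round(r["p"],2),[int(k) for k in r["box"]],(round(u),round(v)),onz(C[n],u,v,zs[t]).round(3))
print(sensors.observe()["time"])
for k,(n,b) in enumerate((("scene",(330,120,160,120)),("side",(200,190,240,180)))):
    im=cv2.imread(f"pics/{n}0.png");x,y,w,h=b
    im=cv2.resize(im[y:y+h,x:x+w],(800,600),interpolation=cv2.INTER_CUBIC); cv2.imwrite(f"pics/c{n}.png",cv2.convertScaleAbs(im,alpha=1.6))
```

```text
scene scraper_mid 0.7 [252, 163, 7, 49] (257, 183) [ 0.505 -0.16   0.06 ]
scene scraper_mid 0.45 [346, 132, 110, 57] (402, 162) [0.34  0.263 0.06 ]
scene start_top 0.47 [458, 168, 8, 10] (464, 175) [0.463 0.418 0.108]
scene lip 0.85 [344, 132, 113, 56] (402, 162) [0.499 0.24  0.16 ]
scene steriliser 0.77 [345, 133, 132, 94] (407, 181) [0.444 0.271 0.06 ]
scene steriliser 0.46 [232, 163, 14, 49] (237, 188) [ 0.536 -0.21   0.06 ]
scene rack 0.92 [172, 182, 100, 43] (231, 203) [ 0.541 -0.232  0.01 ]
scene tub 0.55 [284, 226, 29, 44] (298, 249) [ 0.73  -0.008  0.035]
scene lotion 0.61 [178, 191, 30, 57] (193, 223) [ 0.717 -0.271  0.08 ]
scene cartridge 0.71 [213, 163, 12, 50] (221, 187) [ 0.535 -0.256  0.06 ]
scene cartridge 0.69 [407, 214, 29, 54] (421, 243) [0.699 0.289 0.06 ]
side scraper_mid 0.98 [367, 149, 45, 40] (389, 168) [ 0.526 -0.161  0.06 ]
side start_top 0.8 [250, 331, 16, 22] (258, 344) [0.492 0.408 0.108]
side lip 0.57 [232, 200, 158, 134] (313, 265) [0.478 0.265 0.16 ]
side steriliser 0.9 [212, 198, 178, 201] (306, 300) [0.492 0.276 0.06 ]
side rack 0.55 [355, 139, 80, 67] (397, 180) [ 0.51  -0.185  0.01 ]
side lotion 0.65 [340, 111, 18, 39] (349, 130) [ 0.684 -0.235  0.08 ]
side lotion 0.33 [212, 199, 180, 197] (305, 301) [0.484 0.287 0.08 ]
side cartridge 0.82 [200, 227, 27, 59] (213, 257) [0.709 0.285 0.06 ]
side cartridge 0.44 [384, 127, 39, 39] (404, 140) [ 0.543 -0.296  0.06 ]
side cartridge 0.32 [212, 198, 178, 199] (306, 300) [0.492 0.275 0.06 ]
1.05
```

View pics/cside.png

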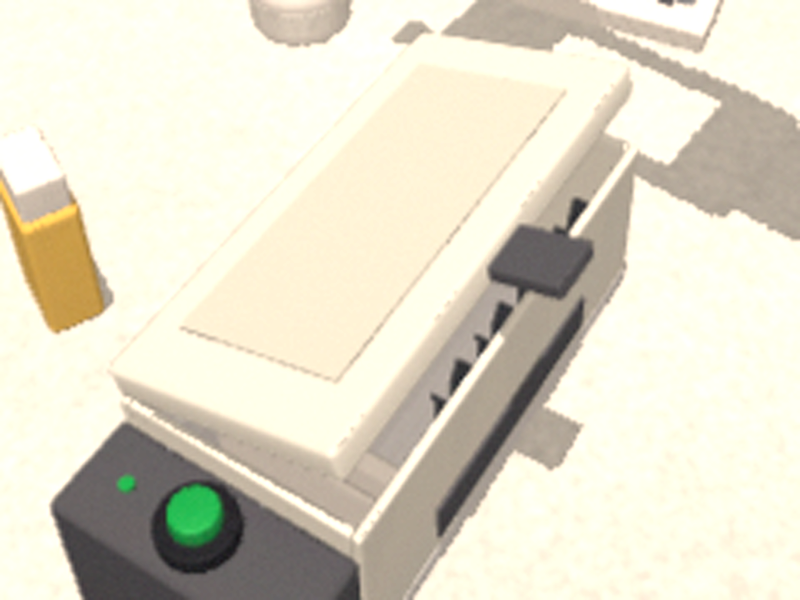

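The crop shows the lid ajar by some 15 degrees. Its top corners are at crop pixels (335,462), (113,372), (630,75) and (430,38), the lip is at (541,260) and the button at (195,508).

Run:
```python
from h import *
from scipy.optimize import least_squares
c=calibration("side")
def S(p):
    x,y,w=p[:3]; return np.array([x,y,0]),np.array([[np.cos(w),-np.sin(w),0],[np.sin(w),np.cos(w),0],[0,0,1]])
def lid(p,q):
    o,R=S(p);a=p[3];Ry=np.array([[np.cos(a),0,np.sin(a)],[0,1,0],[-np.sin(a),0,np.cos(a)]])
    return o+R@(np.array([.072,0,.121])+Ry@np.array(q))
L=[((-.144,.144,.022),(335,462)),((0,.144,.022),(113,372)),((-.144,-.144,.022),(630,75)),((0,-.144,.022),(430,38))]
L.append(((-.166,0,.011),(541,262)))
def res(p):
    r=[]
    for q,(u,v) in L: r+=list(proj(c,lid(p,q))-np.array([200+u*.3,190+v*.3]))
    o,R=S(p); r+=list(proj(c,o+R@np.array([p[4],.144+.034,p[5]]))-np.array([200+195*.3,190+505*.3]))
    r+=[(p[5]-.11)/.005]
    return np.array(r)
s=least_squares(res,[.48,.25,0,.3,0,.11],loss="soft_l1")
print(s.x.round(4),np.degrees(s.x[2:4]).round(1),res(s.x).round(1))
p=s.x
print("lip",lid(p,(-.166,0,.011)).round(4),"hinge",lid(p,(0,0,0)).round(4))
```

```text
[ 0.4763  0.2417 -0.0305  0.29   -0.0043  0.1442] [-1.7 16.6] [ 0.  -0.2 -1.9 -0.2  2.3 -3.  -0.7 -1.9  2.4  0.6 -0.5  0.9  6.8]
lip [0.3925 0.2442 0.179 ] hinge [0.5483 0.2395 0.121 ]
```

Run:
```python
from h import *
im=cv2.imread("pics/wrist0.png"); cv2.imwrite("pics/w0.png",cv2.convertScaleAbs(im,alpha=1.5))
```

```text
(no output)
```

View pics/w0.png

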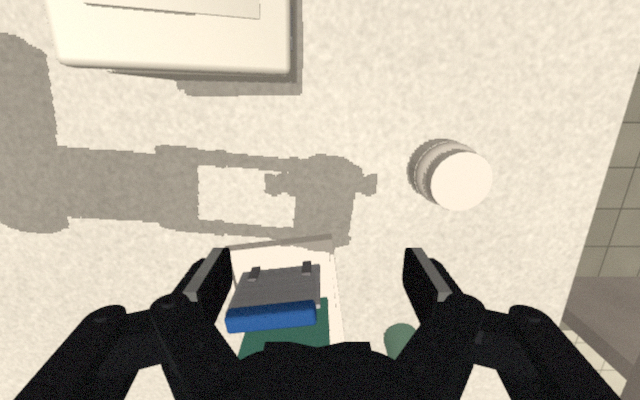

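The wrist view shows the rack at the bottom with the scraper's grip at (272,316). The fit puts the lip near (0.392, 0.244, 0.179), which is plausible. I'll go over it turned by 90° and look from closer.

>>> drive_tool(
  motion=[
    {"z": 60, "roll": 0.1},
    {"z": 100, "x": -20, "y": 30, "roll": 0.28},
    {"z": 100, "x": -50, "y": 70, "roll": 0.46},
    {"z": 100, "x": -80, "y": 110, "roll": 0.64},
    {"z": 100, "x": -110, "y": 150, "roll": 0.82},
    {"z": 100, "x": -140, "y": 190, "roll": 1.0},
    {"z": 100, "x": -170, "y": 220, "roll": 1.18},
    {"z": 100, "x": -190, "y": 244, "roll": 1.36},
    {"z": 100, "x": -190, "y": 244, "roll": 1.54},
    {"z": 100, "x": -190, "y": 244, "roll": 1.54},
    {"z": 100, "x": -190, "y": 244, "roll": 1.54},
  ],
)

```text
invalid input
```

Run:
```python
from h import *
s=sensors.observe(); print(s["position"],s["time"],np.array(s["ee_rot"]).round(3).tolist(),np.round(s["ft_force"],1), s["joint_pos"])
c,im=snap("wrist","w1"); cv2.imwrite("pics/w1b.png",cv2.convertScaleAbs(im,alpha=1.4))
print((-np.array(c["R"]).T@np.array(c["t"])).round(3))
for t in ("lip","start_top"):
    for r in nets.outline_of(t,"wrist")[:2]: print(t,r["p"],r["box"])
```

```text
[ 5.75056754e-01 -1.18354822e-05  2.31371008e-01] 1.05 [[-0.0, 1.0, 0.0], [1.0, 0.0, -0.0], [-0.0, 0.0, -1.0]] [-0.4 -0.2  0.4] [-6.93204373e+00  1.58056314e+01  8.62215004e+01 -1.12143168e-03
  7.79619458e+01 -6.93421553e+00]
[0.576 0.079 0.374]
lip 0.7 [45.3, 1.9, 246.3, 75.1]
```

View pics/w1b.png

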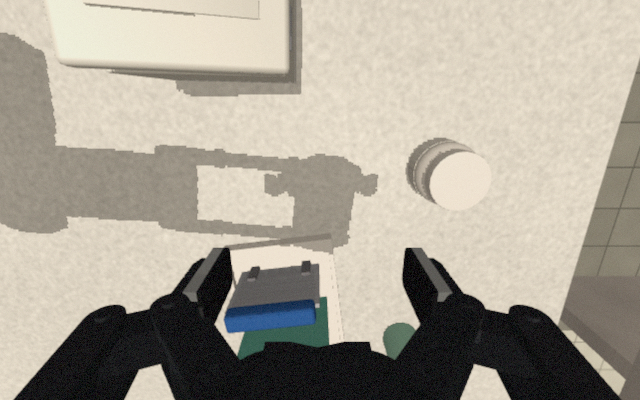

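The move was refused and the picture is unchanged. I'll send it again with every field given.

>>> drive_tool(
  motion=[
    {"x": 0, "y": 0, "z": 60, "roll": 0.1, "gripper": 100},
    {"x": -20, "y": 30, "z": 100, "roll": 0.28, "gripper": 100},
    {"x": -50, "y": 70, "z": 100, "roll": 0.46, "gripper": 100},
    {"x": -80, "y": 110, "z": 100, "roll": 0.64, "gripper": 100},
    {"x": -110, "y": 150, "z": 100, "roll": 0.82, "gripper": 100},
    {"x": -140, "y": 190, "z": 100, "roll": 1.0, "gripper": 100},
    {"x": -170, "y": 220, "z": 100, "roll": 1.18, "gripper": 100},
    {"x": -190, "y": 244, "z": 100, "roll": 1.36, "gripper": 100},
    {"x": -190, "y": 244, "z": 100, "roll": 1.54, "gripper": 100},
    {"x": -190, "y": 244, "z": 100, "roll": 1.54, "gripper": 100},
    {"x": -190, "y": 244, "z": 100, "roll": 1.54, "gripper": 100},
  ],
  force=30,
)

```text
time: 2.58
position: [0.3852, 0.2438, 0.3313]
ee_rot: [[-0.999, 0.034, 0.0], [0.034, 0.999, -0.0], [-0.0, -0.0, -1.0]]
ft_force: [0.2, -0.2, 0.2]
finger_gap: 0.0854
finger_force: 0.0
```

Run:
```python
from h import *
s=sensors.observe(); print(s["joint_pos"])
c,im=snap("wrist","w2"); cv2.imwrite("pics/w2b.png",cv2.convertScaleAbs(im,alpha=1.4))
print((-np.array(c["R"]).T@np.array(c["t"])).round(3))
for t in ("lip","start_top"):
    for r in nets.outline_of(t,"wrist")[:2]: print(t,r["p"],r["box"])
```

```text
[ 2.35745142e+01  2.81442555e+00  8.84836755e+01 -2.76058557e-03
  8.86987611e+01 -6.44918615e+01]
[0.307 0.246 0.474]
lip 0.83 [184.3, 173.3, 267.1, 122.1]
start_top 0.53 [442.5, 225.0, 18.4, 19.4]
start_top 0.28 [182.9, 162.3, 285.7, 134.1]
```

View pics/w2b.png

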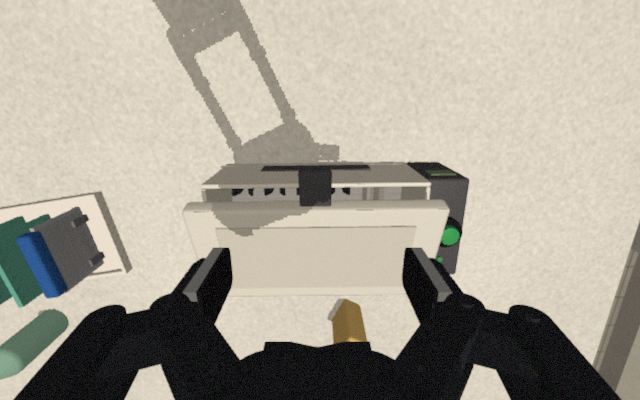

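The wrist view shows the lip at columns 301–332 and rows 166–205, the lid's front edge along row 205 from 187 to 447, the wall's top edge along row 186 from 205 to 429, and the button at (450,234).

```bash
cat > fit.py <<'E'
from h import *
from scipy.optimize import least_squares
def S(p):
    x,y,w=p[:3]; return np.array([x,y,0]),np.array([[np.cos(w),-np.sin(w),0],[np.sin(w),np.cos(w),0],[0,0,1]])
def lid(p,q):
    o,R=S(p);a=p[3];Ry=np.array([[np.cos(a),0,np.sin(a)],[0,1,0],[-np.sin(a),0,np.cos(a)]])
    return o+R@(np.array([.072,0,.121])+Ry@np.array(q))
E
python3 - <<'E'
from fit import *
cs,cw=calibration("side"),calibration("wrist")
f=lambda u,v:(200+.3*u,190+.3*v)
L=[(cs,(-.144,.144,.022),f(335,462)),(cs,(0,.144,.022),f(113,372)),(cs,(-.144,-.144,.022),f(630,75)),(cs,(0,-.144,.022),f(430,38)),(cs,(-.1645,0,.016),f(541,255)),
(cw,(-.185,0,.016),(316,166)),(cw,(-.144,.144,.022),(447,206)),(cw,(-.144,-.144,.022),(187,209))]
def res(p):
    r=[]
    for c,q,uv in L: r+=list(proj(c,lid(p,q))-np.array(uv))
    o,R=S(p); B=o+R@np.array(p[4:7])
    r+=list(proj(cs,B)-np.array(f(195,505)));r+=list(proj(cw,B)-np.array([450,234]))
    # wall top edge
    A=o+R@np.array([-p[7],.144+p[7]-.072,.12]);D=o+R@np.array([-p[7],-.144-p[7]+.072,.12])
    r+=list(proj(cw,A)-np.array([429,185]));r+=list(proj(cw,D)-np.array([205,187]))
    r+=list(proj(cs,A)-np.array(f(357,540)))
    return np.array(r)
s=least_squares(res,[.48,.25,0,.3,0,.178,.11,.078],loss="soft_l1")
p=s.x
print(p.round(4),np.degrees(p[2:4]).round(1)); print(res(p).round(1))
print("lip",lid(p,(-.166,0,.011)).round(4),"hinge",lid(p,(0,0,0)).round(4))
o,R=S(p);print("button",(o+R@p[4:7]).round(4))
np.save("ster.npy",p)
E
```

```text
[ 0.4815  0.2408 -0.0212  0.246  -0.0017  0.1711  0.1273  0.0679] [-1.2 14.1]
[ 0.1  1.  -3.3 -1.1  0.4 -1.8 -3.  -3.  -0.1  1.6  0.2  3.6  4.8 -1.1
 -4.9 -1.3  0.9  0.8 -0.   1.2  0.1 -0.4 -0.4 -0.   0.1 -2.2]
lip [0.3952 0.2427 0.1721] hinge [0.5535 0.2393 0.121 ]
button [0.4834 0.4119 0.1273]
```

>>> drive_tool(
  motion=[
    {"x": 9, "y": -1, "z": -60, "roll": 0, "gripper": 100},
    {"x": 9, "y": -1, "z": -120, "roll": 0, "gripper": 100},
    {"x": 9, "y": -1, "z": -160, "roll": 0, "gripper": 100},
    {"x": 9, "y": -1, "z": -178, "roll": 0, "gripper": 100},
    {"x": 9, "y": -1, "z": -178, "roll": 0, "gripper": 60},
    {"x": 9, "y": -1, "z": -178, "roll": 0, "gripper": 20},
    {"x": 9, "y": -1, "z": -178, "roll": 0, "gripper": 20},
    {"x": 9, "y": -1, "z": -178, "roll": 0, "gripper": 20},
    {"x": 9, "y": -1, "z": -178, "roll": 0, "gripper": 20},
  ],
  force=30,
)

```text
time: 3.85
position: [0.3946, 0.2412, 0.1543]
ee_rot: [[-1.0, 0.029, 0.002], [0.029, 1.0, -0.003], [-0.002, -0.003, -1.0]]
ft_force: [0.6, -5.1, 1.0]
finger_gap: 0.0336
finger_force: 35.1
```

>>> drive_tool(
  motion=[
    {"x": 5, "y": 0, "z": 14, "roll": 0, "gripper": 20},
    {"x": 11, "y": 0, "z": 27, "roll": 0, "gripper": 20},
    {"x": 19, "y": 0, "z": 39, "roll": 0, "gripper": 20},
    {"x": 27, "y": -1, "z": 51, "roll": 0, "gripper": 20},
    {"x": 37, "y": -1, "z": 62, "roll": 0, "gripper": 20},
    {"x": 47, "y": -1, "z": 72, "roll": 0, "gripper": 20},
    {"x": 58, "y": -1, "z": 82, "roll": 0, "gripper": 20},
    {"x": 70, "y": -1, "z": 90, "roll": 0, "gripper": 20},
    {"x": 83, "y": -2, "z": 97, "roll": 0, "gripper": 20},
    {"x": 96, "y": -2, "z": 103, "roll": 0, "gripper": 20},
    {"x": 110, "y": -2, "z": 108, "roll": 0, "gripper": 20},
    {"x": 110, "y": -2, "z": 108, "roll": 0, "gripper": 20},
  ],
  force=30,
)

```text
time: 5.35
position: [0.5044, 0.2387, 0.2621]
ee_rot: [[-1.0, 0.031, -0.001], [0.031, 0.999, -0.004], [0.001, -0.004, -1.0]]
ft_force: [-0.0, -7.4, -1.1]
finger_gap: 0.0336
finger_force: 38.1
```

>>> drive_tool(
  motion=[
    {"x": 17, "y": -2, "z": 4, "roll": 0, "gripper": 20},
    {"x": 34, "y": -2, "z": 7, "roll": 0, "gripper": 20},
    {"x": 52, "y": -3, "z": 7, "roll": 0, "gripper": 20},
    {"x": 69, "y": -3, "z": 6, "roll": 0, "gripper": 20},
    {"x": 81, "y": -3, "z": 4, "roll": 0, "gripper": 20},
    {"x": 81, "y": -3, "z": 4, "roll": 0, "gripper": 20},
    {"x": 81, "y": -3, "z": 4, "roll": 0, "gripper": 100},
    {"x": 81, "y": -3, "z": 4, "roll": 0, "gripper": 100},
    {"x": 81, "y": -3, "z": 4, "roll": 0, "gripper": 100},
    {"x": 81, "y": -3, "z": 4, "roll": 0, "gripper": 100},
    {"x": 81, "y": -3, "z": 40, "roll": 0, "gripper": 100},
    {"x": 81, "y": -3, "z": 90, "roll": 0, "gripper": 100},
  ],
  force=30,
)

```text
time: 6.85
position: [0.5843, 0.238, 0.3507]
ee_rot: [[-1.0, 0.031, -0.004], [0.031, 1.0, -0.001], [0.004, -0.001, -1.0]]
ft_force: [0.4, 0.2, 0.3]
finger_gap: 0.0852
finger_force: 0.0
```

>>> drive_tool(
  motion=[
    {"x": -40, "y": 0, "z": 30, "roll": 0, "gripper": 100},
    {"x": -90, "y": 0, "z": 30, "roll": 0, "gripper": 100},
    {"x": -135, "y": 0, "z": 0, "roll": 0, "gripper": 100},
    {"x": -135, "y": 0, "z": 0, "roll": 0, "gripper": 100},
    {"x": -135, "y": 0, "z": 0, "roll": 0, "gripper": 100},
  ],
  force=30,
)

```text
time: 7.48
position: [0.4507, 0.2383, 0.3521]
ee_rot: [[-1.0, 0.031, 0.002], [0.031, 1.0, 0.001], [-0.002, 0.001, -1.0]]
ft_force: [1.4, 0.9, 1.0]
finger_gap: 0.0855
finger_force: 0.0
```

Run:
```python
from h import *
c,im=snap("wrist","w3"); np.save("c3.npy",c,allow_pickle=True)
print(sensors.observe()["position"],(-np.array(c["R"]).T@np.array(c["t"])).round(3))
cv2.imwrite("pics/w3b.png",cv2.convertScaleAbs(cv2.resize(im[130:370,150:490],(800,565),interpolation=cv2.INTER_CUBIC),alpha=1.4))
```

```text
[0.45154423 0.23841493 0.35250203] [0.372 0.24  0.495]
```

View pics/w3b.png

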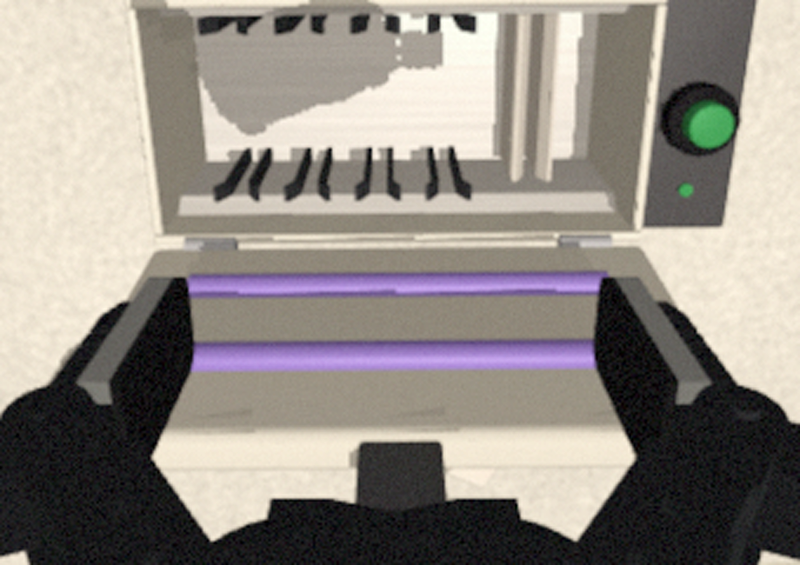

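The crop shows the open chamber. The four guide pairs' +x bases are at crop columns 257, 317, 378 and 444 (row 152) and their mouths at 240, 310, 378 and 448 (row 195). The holder slot is near column 530 and the button near (710,125).

Run:
```python
from fit import *
c=np.load("c3.npy",allow_pickle=True).item()
cw=calibration("wrist"); cs=calibration("side")
f=lambda u,v:np.array((150+.425*u,130+.4248*v))
P=[]
for i,(a,b) in enumerate(zip((257.5,317,378,444),(240,310.5,378.5,448))):
    P+=[(i,.012,f(a,0)[0],.047),(i,.091,f(b,0)[0],.052)]
def res(p):
    o,R=S(p); r=[]
    for i,z,u,x in P: r.append(proj(c,o+R@np.array([x,p[3]+.044*i,z]))[0]-u)
    for (u,v),q in (((166,230),(.072,-.144,.12)),((638,226),(.072,.144,.12)),((138,9),(-.072,-.144,.12)),((661,6),(-.072,.144,.12))):
        r+=list((proj(c,o+R@np.array(q))-f(u,v))*.7)
    return np.array(r)
s=least_squares(res,[.48,.24,-.02,-.1],loss="soft_l1");p=s.x
print(p.round(4),res(p).round(1))
o,R=S(p)
for i in range(4): print("guide",i+1,(o+R@np.array([0,p[3]+.044*i,.062])).round(4))
print("rows", [((proj(c,o+R@np.array(q))-[150,130])/.425).round(0).tolist() for q in ((.047,0,.012),(.047,0,.091),(.057,0,.091),(.072,.144,.12))])
# button: where
for z in (.105,.112,.118,.125): 
    b=onz(c,*f(708,127),z); print(z,b.round(4),((R.T@(b-o))).round(4))
# holder slot: bars at crop cols 516,544 row 180(front end), mouth z .067
for u in (516,530,544):
  for z in (.067,.012): b=onz(c,*f(u,175),z); print(u,z,(R.T@(b-o)).round(4))
np.save("ster2.npy",p)
```

```text
[ 0.488   0.2418 -0.0233 -0.102 ] [ 1.  -1.1  1.3 -1.1  1.  -0.1 -1.4  0.4 -2.1  6.6  1.8  6.9 -2.7 -0.6
  3.4 -0.8]
guide 1 [0.4857 0.1398 0.062 ]
guide 2 [0.4867 0.1838 0.062 ]
guide 3 [0.4877 0.2278 0.062 ]
guide 4 [0.4887 0.2718 0.062 ]
rows [[399.0, 153.0], [401.0, 193.0], [401.0, 208.0], [644.0, 249.0]]
0.105 [0.4932 0.4206 0.105 ] [0.001  0.1789 0.105 ]
0.112 [0.491  0.4174 0.112 ] [-0.0011  0.1757  0.112 ]
0.118 [0.4892 0.4146 0.118 ] [-0.0029  0.1728  0.118 ]
0.125 [0.487  0.4114 0.125 ] [-0.005   0.1696  0.125 ]
516 0.067 [0.0443 0.0756 0.067 ]
516 0.012 [0.0649 0.0859 0.012 ]
530 0.067 [0.0443 0.0848 0.067 ]
530 0.012 [0.0649 0.0962 0.012 ]
544 0.067 [0.0444 0.0939 0.067 ]
544 0.012 [0.065  0.1065 0.012 ]
```

>>> drive_tool(
  motion=[
    {"x": 50, "y": 0, "z": 10, "roll": 0, "gripper": 100},
    {"x": 95, "y": 0, "z": 10, "roll": 0, "gripper": 100},
    {"x": 95, "y": 0, "z": 10, "roll": 0, "gripper": 100},
    {"x": 95, "y": 0, "z": 10, "roll": 0, "gripper": 100},
  ],
  force=30,
)

```text
time: 8.02
position: [0.5459, 0.238, 0.3613]
ee_rot: [[-1.0, 0.031, -0.0], [0.031, 1.0, 0.0], [0.0, 0.0, -1.0]]
ft_force: [0.1, 0.7, -0.1]
finger_gap: 0.0854
finger_force: 0.0
```

Run:
```python
from h import *
c,im=snap("wrist","w4"); np.save("c4.npy",c,allow_pickle=True)
print(sensors.observe()["position"],(-np.array(c["R"]).T@np.array(c["t"])).round(3))
cv2.imwrite("pics/w4b.png",cv2.convertScaleAbs(cv2.resize(im[30:270,170:490],(800,600),interpolation=cv2.INTER_CUBIC),alpha=1.3))
```

```text
[0.5452238  0.23806815 0.36166688] [0.468 0.24  0.504]
```

View pics/w4b.png

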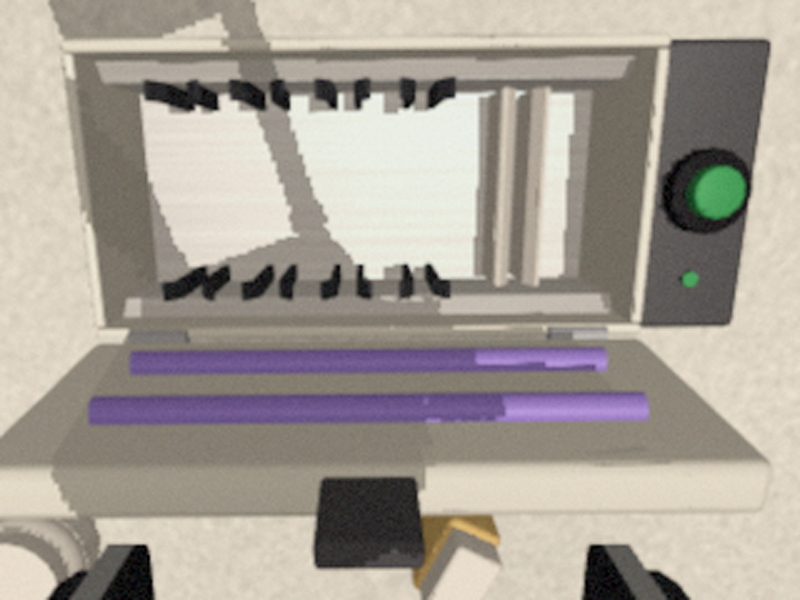

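The crop shows both guide rows. The −x feet are at row 110 with tops at row 80, and the +x feet at row 265 with tops at row 298. The inner rim corners are at (75,52), (656,48), (104,325) and (634,322), and the slot runs between bars at columns 505 and 537. The lid stands clear.

Run:
```python
from fit import *
c=np.load("c4.npy",allow_pickle=True).item()
f=lambda u,v:np.array((170+.4*u,30+.4*v))
# direct back-projection
for n,u1,v1,u2,v2,z in (("foot",330,110,330,265,.012),("top",330,80,330,298,.091),("rimL",75,52,104,325,.12),("rimR",656,48,634,322,.12)):
    a,b=onz(c,*f(u1,v1),z),onz(c,*f(u2,v2),z); print(n,a.round(4),b.round(4),"mid",((a+b)/2).round(4),"span",np.linalg.norm(a-b).round(4))
im=cv2.imread("pics/w4.png").astype(int).sum(2)
for r,nm in ((30+.4*95,"front"),(30+.4*275,"back"),(30+.4*285,"back2")):
    r=int(round(r)); row=im[r,225:360]; print(nm,r,[225+i for i in np.nonzero(row<150)[0]])
for col in (300,290,270,249):
    print(col,[(k,int(im[k,col])) for k in list(range(58,80))+list(range(130,154))if im[k,col]<170])
```

```text
foot [0.4347 0.2182 0.012 ] [0.5295 0.2138 0.012 ] mid [0.4821 0.216  0.012 ] span 0.0949
top [0.4257 0.2224 0.091 ] [0.5379 0.2172 0.091 ] mid [0.4818 0.2198 0.091 ] span 0.1123
rimL [0.4128 0.104  0.12  ] [0.5435 0.0993 0.12  ] mid [0.4781 0.1016 0.12  ] span 0.1308
rimR [0.4195 0.3778 0.12  ] [0.5505 0.3779 0.12  ] mid [0.485  0.3778 0.12  ] span 0.131
front 68 [np.int64(229), np.int64(230), np.int64(231), np.int64(232), np.int64(233), np.int64(234), np.int64(235), np.int64(236), np.int64(237), np.int64(238), np.int64(239), np.int64(240), np.int64(241), np.int64(242), np.int64(243), np.int64(244), np.int64(245), np.int64(246), np.int64(247), np.int64(248), np.int64(249), np.int64(250), np.int64(251), np.int64(252), np.int64(253), np.int64(254), np.int64(255), np.int64(256), np.int64(263), np.int64(264), np.int64(265), np.int64(266), np.int64(267), np.int64(268), np.int64(269), np.int64(270), np.int64(271), np.int64(272), np.int64(273), np.int64(274), np.int64(275), np.int64(279), np.int64(280), np.int64(281), np.int64(282), np.int64(283), np.int64(284), np.int64(285), np.int64(297
[... 1871 characters left out ...]
.int64(332), np.int64(333), np.int64(334), np.int64(342), np.int64(343), np.int64(344), np.int64(345), np.int64(346), np.int64(347), np.int64(348), np.int64(349)]
300 [(62, 144), (63, 85), (64, 87), (65, 93), (66, 112), (67, 89), (68, 93), (69, 102), (142, 156), (143, 68), (144, 62), (145, 74), (146, 81), (147, 65), (148, 52), (149, 155)]
290 []
270 [(63, 145), (64, 44), (65, 64), (66, 49), (67, 82), (68, 88), (69, 58), (70, 65), (71, 78), (142, 168), (143, 49), (144, 38), (145, 70), (146, 74), (147, 64), (148, 57)]
249 [(64, 112), (65, 98), (66, 93), (67, 100), (68, 105), (69, 108), (70, 70), (71, 95), (137, 117), (138, 78), (139, 60), (140, 51), (141, 65), (142, 58), (143, 49), (144, 136)]
```

Run:
```python
from fit import *
c4=np.load("c4.npy",allow_pickle=True).item();c3=np.load("c3.npy",allow_pickle=True).item()
P=[]
for i,u in ((1,280.5),(2,309),(3,337.2)): P.append((c4,i,.047,.028,u))
for i,u in ((1,279.5),(2,309.3),(3,338)): P.append((c4,i,.050,.07,u))
for i,u in ((1,277.3),(2,307.5),(3,338.2)): P.append((c4,i,-.049,.06,u))
for i,(a,b) in enumerate(zip((257.5,317,378,444),(240,310.5,378.5,448))):
    P+=[(c3,i,.047,.012,150+.425*a),(c3,i,.049,.091,150+.425*b)]
yaw=-.024
def res(p):
    o,R=S((.482,.2397,yaw)); return np.array([proj(c,o+R@np.array([x,p[0]+.044*i,z]))[0]-u for c,i,x,z,u in P])
s=least_squares(res,[-.1],loss="soft_l1"); print(s.x,res(s.x).round(1))
o,R=S((.482,.2397,yaw))
for i in range(4): print("guide",i+1,(o+R@np.array([0,s.x[0]+.044*i,.062])).round(4))
f=lambda u,v:np.array((170+.4*u,30+.4*v))
# holder bars
im=cv2.imread("pics/w4.png").astype(int).sum(2)
for r in (80,100,120,135): print(r,[int(k) for k in im[r,356:400]])
for n,a,b in (("mouth",(505,180),(537,180)),):
  for z in (.067,.057): print(z,[ (R.T@(onz(c4,*f(*q),z)-o)).round(4).tolist() for q in (a,b)])
# button triangulation c3,c4
from itertools import product
A=[];B=[]
for c,u,v in ((c3,150+.425*708,130+.4248*126),(c4,*f(720,192))):
    oo,d=ray(c,u,v); d/=np.linalg.norm(d); M=np.eye(3)-np.outer(d,d); A.append(M);B.append(M@oo)
x=np.linalg.lstsq(np.vstack(A),np.hstack(B),rcond=None)[0]; print("button",x.round(4),(R.T@(x-o)).round(4))
for z in (.11,.115,.12,.125): print(z,onz(c4,*f(720,192),z).round(4))
```

```text
[-0.1000844] [ 1.3  0.5 -0.1 -0.8 -0.5  1.  -1.1  0.4  1.4  0.5 -1.8  0.9 -1.6  0.7
 -0.4 -1.6  0.2]
guide 1 [0.4796 0.1396 0.062 ]
guide 2 [0.4807 0.1836 0.062 ]
guide 3 [0.4817 0.2276 0.062 ]
guide 4 [0.4828 0.2716 0.062 ]
80 [541, 541, 543, 542, 539, 453, 351, 352, 323, 272, 250, 253, 250, 304, 381, 446, 450, 423, 415, 397, 318, 255, 255, 251, 240, 268, 347, 385, 377, 371, 373, 427, 468, 511, 535, 530, 532, 535, 529, 536, 530, 531, 531, 441]
100 [540, 537, 542, 542, 536, 452, 340, 339, 293, 250, 254, 241, 284, 358, 440, 458, 421, 410, 385, 327, 261, 247, 248, 248, 270, 351, 380, 377, 387, 380, 439, 485, 517, 529, 533, 531, 528, 530, 526, 530, 520, 431, 334, 339]
120 [525, 526, 531, 525, 438, 329, 334, 283, 264, 245, 243, 299, 362, 436, 459, 427, 413, 380, 312, 257, 255, 255, 246, 284, 351, 377, 373, 382, 375, 447, 496, 511, 522, 522, 519, 517, 517, 517, 516, 510, 426, 320, 326, 324]
135 [535, 531, 529, 436, 331, 340, 306, 263, 251, 247, 245, 315, 423, 458, 431, 407, 399, 341, 273, 248, 246, 254, 273, 355, 381, 379, 378, 384, 446, 493, 517, 525, 527, 524, 525, 525, 523, 523, 519, 436, 335, 330, 336, 330]
0.067 [[-0.0057, 0.0778, 0.067], [-0.0055, 0.0959, 0.067]]
0.057 [[-0.0055, 0.0796, 0.057], [-0.0053, 0.0981, 0.057]]
button [0.4856 0.4109 0.128 ] [-0.0005  0.1712  0.128 ]
0.11 [0.4864 0.42   0.11  ]
0.115 [0.4862 0.4177 0.115 ]
0.12 [0.486  0.4155 0.12  ]
0.125 [0.4857 0.4132 0.125 ]
```

>>> drive_tool(
  motion=[
    {"x": -40, "y": 0, "z": 0, "roll": 0, "gripper": 100},
    {"x": -75, "y": -40, "z": 0, "roll": 0, "gripper": 100},
    {"x": -75, "y": -95, "z": 0, "roll": 0, "gripper": 100},
    {"x": -75, "y": -150, "z": 0, "roll": 0, "gripper": 100},
    {"x": -75, "y": -205, "z": 0, "roll": 0, "gripper": 100},
    {"x": -75, "y": -260, "z": 0, "roll": 0, "gripper": 100},
    {"x": -75, "y": -315, "z": 0, "roll": 0, "gripper": 100},
    {"x": -75, "y": -370, "z": -10, "roll": 0, "gripper": 100},
    {"x": -65, "y": -425, "z": -30, "roll": 0, "gripper": 100},
    {"x": -65, "y": -425, "z": -30, "roll": 0, "gripper": 100},
    {"x": -65, "y": -425, "z": -30, "roll": 0, "gripper": 100},
  ],
  force=30,
)

```text
time: 9.45
position: [0.4796, -0.1862, 0.332]
ee_rot: [[-1.0, 0.031, 0.001], [0.031, 1.0, 0.001], [-0.001, 0.001, -1.0]]
ft_force: [0.4, 1.4, 0.8]
finger_gap: 0.0854
finger_force: 0.0
```

Run:
```python
from h import *
c,im=snap("wrist","w5"); np.save("c5.npy",c,allow_pickle=True)
print(sensors.observe()["position"],(-np.array(c["R"]).T@np.array(c["t"])).round(3))
cv2.imwrite("pics/w5b.png",cv2.convertScaleAbs(cv2.resize(im[0:300,120:520],(800,600),interpolation=cv2.INTER_CUBIC),alpha=1.3))
for t,z in (("scraper_mid",.102),("slab1_mid",.108),("rack",.01)):
    for r in nets.outline_of(t,"wrist")[:4]:
        if r["p"]>.3: print(t,r["p"],r["box"])
```

```text
[ 0.47978063 -0.18578673  0.33231238] [ 0.401 -0.184  0.475]
scraper_mid 0.74 [327.2, 142.8, 27.7, 88.8]
scraper_mid 0.74 [256.8, 149.7, 27.2, 96.1]
slab1_mid 0.37 [188.9, 123.8, 179.5, 117.0]
rack 0.73 [188.4, 123.5, 182.6, 119.7]
```

View pics/w5b.png

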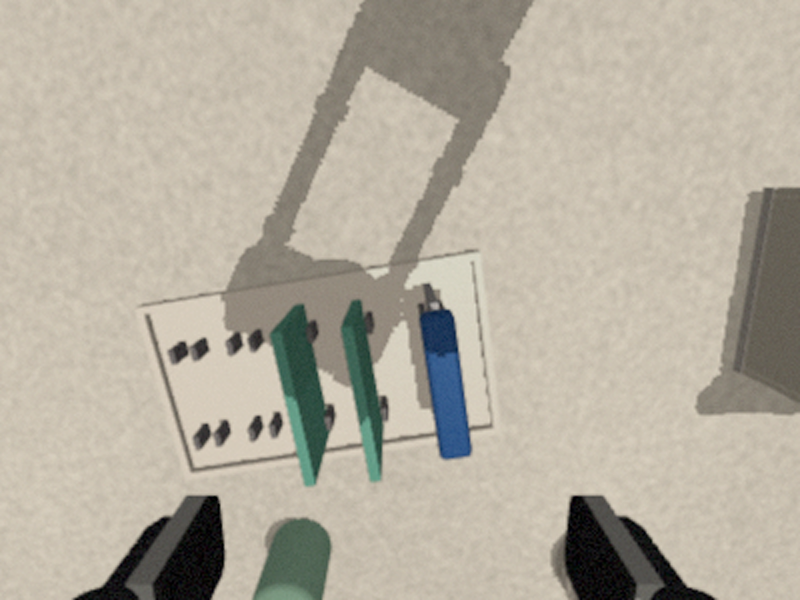

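The crop shows two slabs, with top edges from (279,334) to (310,484) and from (346,321) to (375,480). The scraper's blue grip runs from (437,312) to (456,457), and the rack is turned by about 9°. The lotion bottle is near the +x side of the rack, at crop (295,550).

Run:
```python
from h import *
c=np.load("c5.npy",allow_pickle=True).item()
f=lambda u,v:(120+.5*u,.5*v)
for n,a,b,z in (("A",(279,334),(310,484),.108),("B",(346,321),(375,480),.108),("scr",(437,312),(456,457),.112),("rackNear",(140,305),(478,252),.018),("rackFar",(190,470),(492,428),.018),("rackR",(478,252),(492,428),.018)):
    p,q=onz(c,*f(*a),z),onz(c,*f(*b),z); d=q-p
    print(n,p.round(4),q.round(4),"mid",((p+q)/2).round(4),"len",np.linalg.norm(d).round(4),"ang",np.degrees(np.arctan2(d[1],d[0])).round(2))
im=cv2.imread("pics/w5.png").astype(int)
for r in (172,200,225): print(r,[(k,*im[r,k]) for k in range(254,312,1) if im[r,k,1]-im[r,k,2]>25 and im[r,k,1]>60])
print(onz(c,*f(300,540),.16))
```

```text
A [ 0.4848 -0.2591  0.108 ] [ 0.5907 -0.2473  0.108 ] mid [ 0.5378 -0.2532  0.108 ] len 0.1066 ang 6.35
B [ 0.4778 -0.2163  0.108 ] [ 0.5891 -0.2025  0.108 ] mid [ 0.5334 -0.2094  0.108 ] len 0.1122 ang 7.05
scr [ 0.473  -0.1594  0.112 ] [ 0.5716 -0.1474  0.112 ] mid [ 0.5223 -0.1534  0.112 ] len 0.0993 ang 6.9
rackNear [ 0.4791 -0.3832  0.018 ] [ 0.4467 -0.1217  0.018 ] mid [ 0.4629 -0.2525  0.018 ] len 0.2635 ang 97.06
rackFar [ 0.6209 -0.3637  0.018 ] [ 0.5903 -0.1082  0.018 ] mid [ 0.6056 -0.2359  0.018 ] len 0.2574 ang 96.84
rackR [ 0.4467 -0.1217  0.018 ] [ 0.5903 -0.1082  0.018 ] mid [ 0.5185 -0.1149  0.018 ] len 0.1442 ang 5.38
172 [(257, np.int64(69), np.int64(81), np.int64(49)), (258, np.int64(63), np.int64(75), np.int64(45)), (259, np.int64(69), np.int64(78), np.int64(49)), (260, np.int64(68), np.int64(79), np.int64(50)), (261, np.int64(62), np.int64(73), np.int64(44)), (293, np.int64(68), np.int64(80), np.int64(49)), (294, np.int64(67), np.int64(79), np.int64(48)), (295, np.int64(65), np.int64(77), np.int64(48)), (296, np.int64(65), np.int64(78), np.int64(48)), (297, np.i
[... 735 characters left out ...]
)]
225 [(269, np.int64(105), np.int64(119), np.int64(75)), (270, np.int64(102), np.int64(118), np.int64(75)), (271, np.int64(106), np.int64(122), np.int64(78)), (272, np.int64(106), np.int64(121), np.int64(77)), (273, np.int64(95), np.int64(110), np.int64(69)), (274, np.int64(71), np.int64(84), np.int64(50)), (303, np.int64(104), np.int64(121), np.int64(76)), (304, np.int64(107), np.int64(123), np.int64(80)), (305, np.int64(105), np.int64(122), np.int64(79)), (306, np.int64(107), np.int64(123), np.int64(80)), (307, np.int64(85), np.int64(100), np.int64(63)), (308, np.int64(58), np.int64(70), np.int64(43)), (309, np.int64(51), np.int64(61), np.int64(34))]
[ 0.60162076 -0.24724486  0.16      ]
```

Run:
```python
from h import *
C={n:calibration(n) for n in("scene","side")}; c5=np.load("c5.npy",allow_pickle=True).item()
print("base scene",onz(C["scene"],194,245,0).round(3),"base side",onz(C["side"],350,148,0).round(3))
print("tub",onz(C["scene"],298,262,0).round(3))
for X in ((.66,-.25,.16),(.66,-.25,0),(.6,-.247,.16)): print(X,((proj(c5,X)-[120,0])/.5).round(0),proj(C["scene"],X).round(0),proj(C["side"],X).round(0))
for X in ((.5,-.209,.108),(.5325,-.209,.108)): print(proj(C["side"],X).round(0))
```

```text
base scene [ 0.712 -0.284 -0.   ] base side [ 0.692 -0.262  0.   ]
tub [ 0.74  -0.008  0.   ]
(0.66, -0.25, 0.16) [303. 619.] [203. 184.] [360. 104.]
(0.66, -0.25, 0) [329. 497.] [213. 233.] [358. 153.]
(0.6, -0.247, 0.16) [300. 538.] [212. 171.] [380. 110.]
[408. 146.]
[396. 142.]
```

>>> drive_tool(
  motion=[
    {"x": 30, "y": -11, "z": -40, "roll": 0.08, "gripper": 35},
    {"x": 52, "y": -22, "z": -90, "roll": 0.151, "gripper": 35},
    {"x": 52, "y": -22, "z": -140, "roll": 0.151, "gripper": 35},
    {"x": 52, "y": -22, "z": -160, "roll": 0.151, "gripper": 35},
    {"x": 52, "y": -22, "z": -160, "roll": 0.151, "gripper": 35},
    {"x": 52, "y": -22, "z": -200, "roll": 0.151, "gripper": 35},
    {"x": 52, "y": -22, "z": -235, "roll": 0.151, "gripper": 35},
    {"x": 52, "y": -22, "z": -264, "roll": 0.151, "gripper": 35},
    {"x": 52, "y": -22, "z": -264, "roll": 0.151, "gripper": 35},
    {"x": 52, "y": -22, "z": -264, "roll": 0.151, "gripper": 5},
    {"x": 52, "y": -22, "z": -264, "roll": 0.151, "gripper": 5},
    {"x": 52, "y": -22, "z": -264, "roll": 0.151, "gripper": 5},
  ],
  force=20,
)

```text
time: 11.15
position: [0.5334, -0.2096, 0.0694]
ee_rot: [[-0.993, -0.12, 0.004], [-0.12, 0.993, -0.002], [-0.003, -0.002, -1.0]]
ft_force: [0.4, 0.3, 6.1]
finger_gap: 0.0077
finger_force: 23.8
```

>>> drive_tool(
  motion=[
    {"x": 0, "y": 0, "z": 15, "roll": 0, "gripper": 5},
    {"x": 0, "y": 0, "z": 50, "roll": 0, "gripper": 5},
    {"x": 0, "y": 0, "z": 105, "roll": 0, "gripper": 5},
    {"x": 0, "y": 0, "z": 160, "roll": 0, "gripper": 5},
    {"x": -5, "y": 30, "z": 190, "roll": -0.04, "gripper": 5},
    {"x": -15, "y": 90, "z": 190, "roll": -0.08, "gripper": 5},
    {"x": -25, "y": 150, "z": 190, "roll": -0.12, "gripper": 5},
    {"x": -35, "y": 210, "z": 190, "roll": -0.145, "gripper": 5},
    {"x": -45, "y": 270, "z": 190, "roll": -0.145, "gripper": 5},
    {"x": -50, "y": 330, "z": 190, "roll": -0.145, "gripper": 5},
    {"x": -50, "y": 390, "z": 190, "roll": -0.145, "gripper": 5},
    {"x": -50, "y": 425, "z": 190, "roll": -0.145, "gripper": 5},
  ],
  force=20,
)

```text
time: 12.65
position: [0.481, 0.2186, 0.258]
ee_rot: [[-1.0, 0.022, 0.0], [0.022, 1.0, 0.001], [-0.0, 0.001, -1.0]]
ft_force: [1.2, -1.0, -2.5]
finger_gap: 0.0078
finger_force: 22.5
```

>>> drive_tool(
  motion=[
    {"x": 0, "y": 12, "z": -20, "roll": 0, "gripper": 5},
    {"x": 0, "y": 12, "z": -50, "roll": 0, "gripper": 5},
    {"x": 0, "y": 12, "z": -50, "roll": 0, "gripper": 5},
    {"x": 0, "y": 12, "z": -50, "roll": 0, "gripper": 5},
  ],
  force=20,
)

```text
time: 13.15
position: [0.4825, 0.2279, 0.2085]
ee_rot: [[-1.0, 0.025, 0.001], [0.025, 1.0, 0.0], [-0.001, 0.001, -1.0]]
ft_force: [0.5, -0.7, -2.5]
finger_gap: 0.0078
finger_force: 22.4
```

Run:
```python
from h import *
c,im=snap("wrist","w6"); np.save("c6.npy",c,allow_pickle=True)
print(sensors.observe()["position"])
cs,i2=snap("side","s6")
a=cv2.resize(im[60:360,120:520],(800,600),interpolation=cv2.INTER_CUBIC)
cv2.imwrite("pics/w6b.png",cv2.convertScaleAbs(a,alpha=1.4))
```

```text
[0.4828533  0.22795949 0.20887862]
```

View pics/w6b.png

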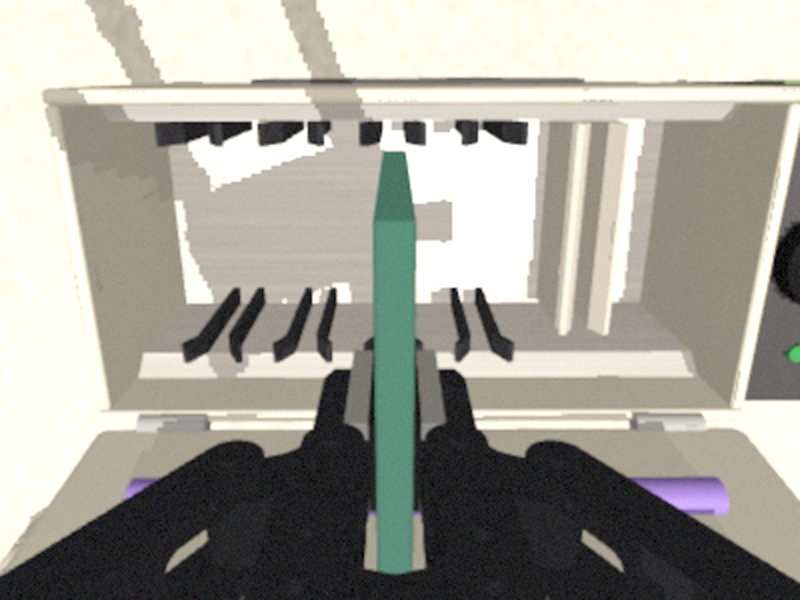

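The crop shows the slab held square above guide pair 3. Its top edge runs from (394,220) to (394,572) and its near foot is at (394,152). The front guide's groove is centred at about column 394, row 135.

Run:
```python
from fit import *
c=np.load("c6.npy",allow_pickle=True).item(); f=lambda u,v:(120+.5*u,60+.5*v)
a,b=onz(c,*f(394,220),.2473),onz(c,*f(394,572),.2473); print(a.round(4),b.round(4),((a+b)/2).round(4),np.linalg.norm(a-b))
print("foot",onz(c,*f(394.5,152),.1473).round(4))
im=cv2.imread("pics/w6.png").astype(int)
for r in (125,127,129,131,240,200,180): print(r,[k for k in range(285,345) if im[r,k].sum()<130],[k for k in range(285,345) if im[r,k,1]-im[r,k,2]>20][::1])
o,R=S((.482,.2397,-.024))
for y in (-.012,):
  for z in (.012,.05,.08,.091):
    for x in (-.047,-.057): print(z,x,proj(c,o+R@np.array([x,y,z])).round(1))
for x in(-.047,.047):print("pair4,1",[proj(c,o+R@np.array([x,y,.091])).round(1).tolist() for y in (.032,-.100)])
```

```text
[0.4296 0.2291 0.2473] [0.5098 0.2271 0.2473] [0.4697 0.2281 0.2473] 0.08028538997142791
foot [0.4303 0.2293 0.1473]
125 [301, 302, 303, 304, 305, 306, 307, 308, 309, 310, 323, 324, 325, 326, 327, 328, 329, 330] []
127 [301, 302, 303, 304, 305, 306, 307, 308, 309, 323, 324, 325, 326, 327, 328, 329] []
129 [301, 302, 303, 304, 305, 306, 307, 308, 309, 323, 324, 325, 326, 327, 328, 329] []
131 [301, 302, 303, 304, 305, 306, 327, 328, 329] []
240 [] [307, 308, 309, 310, 311, 312, 313, 314, 315, 316, 317, 318, 319, 320, 321, 322, 323, 324, 325, 326, 327]
200 [] [307, 308, 309, 310, 311, 312, 313, 314, 315, 316, 317, 318, 319, 320, 321, 322, 323, 324, 325, 326]
180 [] [307, 308, 309, 310, 311, 312, 313, 314, 315, 316, 317, 318, 319, 320, 321, 322, 323, 324, 325, 326, 327]
0.012 -0.047 [316.8 124.3]
0.012 -0.057 [316.8 115.1]
0.05 -0.047 [316.8 127.8]
0.05 -0.057 [316.8 117.5]
0.08 -0.047 [316.8 131.2]
0.08 -0.057 [316.8 119.9]
0.091 -0.047 [316.8 132.7]
0.091 -0.057 [316.8 120.9]
pair4,1 [[367.6, 132.7], [215.2, 132.8]]
pair4,1 [[362.5, 231.4], [225.6, 231.4]]
```

>>> drive_tool(
  motion=[
    {"x": -3, "y": 0, "z": -25, "roll": 0, "gripper": 5},
    {"x": -3, "y": 0, "z": -45, "roll": 0, "gripper": 5},
    {"x": -3, "y": 0, "z": -53, "roll": 0, "gripper": 5},
    {"x": -3, "y": 0, "z": -60, "roll": 0, "gripper": 5},
    {"x": -3, "y": 0, "z": -67, "roll": 0, "gripper": 5},
    {"x": -3, "y": 0, "z": -74, "roll": 0, "gripper": 5},
    {"x": -3, "y": 0, "z": -80, "roll": 0, "gripper": 5},
    {"x": -3, "y": 0, "z": -80, "roll": 0, "gripper": 5},
  ],
  force=20,
)

```text
time: 14.25
position: [0.4786, 0.2279, 0.1268]
ee_rot: [[-1.0, 0.025, -0.001], [0.025, 1.0, -0.0], [0.001, -0.0, -1.0]]
ft_force: [0.5, 0.3, -2.0]
finger_gap: 0.008
finger_force: 22.4
```

>>> drive_tool(
  motion=[
    {"x": 0, "y": 0, "z": -10, "roll": 0, "gripper": 5},
    {"x": 0, "y": 0, "z": -20, "roll": 0, "gripper": 5},
    {"x": 0, "y": 0, "z": -30, "roll": 0, "gripper": 5},
    {"x": 0, "y": 0, "z": -38, "roll": 0, "gripper": 5},
    {"x": 0, "y": 0, "z": -44, "roll": 0, "gripper": 5},
    {"x": 0, "y": 0, "z": -48, "roll": 0, "gripper": 5},
    {"x": 0, "y": 0, "z": -50, "roll": 0, "gripper": 5},
    {"x": 0, "y": 0, "z": -52, "roll": 0, "gripper": 5},
    {"x": 0, "y": 0, "z": -53, "roll": 0, "gripper": 5},
    {"x": 0, "y": 0, "z": -53, "roll": 0, "gripper": 5},
  ],
  force=20,
)

```text
time: 15.5
position: [0.479, 0.228, 0.0744]
ee_rot: [[-1.0, 0.025, 0.0], [0.025, 1.0, 0.0], [-0.0, 0.0, -1.0]]
ft_force: [0.0, -0.1, -1.9]
finger_gap: 0.0077
finger_force: 22.5
```

>>> drive_tool(
  motion=[
    {"x": 0, "y": 0, "z": -1, "roll": 0, "gripper": 5},
    {"x": 0, "y": 0, "z": -2, "roll": 0, "gripper": 5},
    {"x": 0, "y": 0, "z": -2, "roll": 0, "gripper": 5},
  ],
  force=20,
)

```text
time: 15.88
position: [0.4791, 0.2281, 0.0734]
ee_rot: [[-1.0, 0.025, 0.001], [0.025, 1.0, 0.0], [-0.001, 0.0, -1.0]]
ft_force: [-3.0, -0.4, 6.4]
finger_gap: 0.0075
finger_force: 23.7
```

>>> drive_tool(
  motion=[
    {"x": 0, "y": 0, "z": 0, "roll": 0, "gripper": 22},
    {"x": 0, "y": 0, "z": 0, "roll": 0, "gripper": 22},
    {"x": 0, "y": 0, "z": 0, "roll": 0, "gripper": 22},
    {"x": 0, "y": 0, "z": 20, "roll": 0, "gripper": 22},
    {"x": 0, "y": 0, "z": 60, "roll": 0, "gripper": 22},
    {"x": 0, "y": 0, "z": 120, "roll": 0, "gripper": 22},
    {"x": 0, "y": 0, "z": 180, "roll": 0, "gripper": 22},
    {"x": 0, "y": -40, "z": 230, "roll": 0, "gripper": 22},
    {"x": 0, "y": -100, "z": 255, "roll": 0.05, "gripper": 35},
    {"x": 0, "y": -160, "z": 255, "roll": 0.1, "gripper": 35},
    {"x": 0, "y": -220, "z": 255, "roll": 0.145, "gripper": 35},
    {"x": 0, "y": -280, "z": 255, "roll": 0.145, "gripper": 35},
  ],
  force=20,
)

```text
time: 17.38
position: [0.4788, -0.0539, 0.3275]
ee_rot: [[-0.993, -0.12, 0.001], [-0.12, 0.993, -0.0], [-0.001, -0.0, -1.0]]
ft_force: [0.5, -0.2, -0.1]
finger_gap: 0.0299
finger_force: 0.0
```

>>> drive_tool(
  motion=[
    {"x": 0, "y": -60, "z": 0, "roll": 0, "gripper": 35},
    {"x": 0, "y": -120, "z": 0, "roll": 0, "gripper": 35},
    {"x": 0, "y": -160, "z": 0, "roll": 0, "gripper": 35},
    {"x": 0, "y": -160, "z": 0, "roll": 0, "gripper": 35},
    {"x": 0, "y": -160, "z": 0, "roll": 0, "gripper": 35},
  ],
  force=20,
)

```text
time: 18.0
position: [0.4789, -0.2115, 0.327]
ee_rot: [[-0.993, -0.12, -0.001], [-0.12, 0.993, 0.001], [0.0, 0.001, -1.0]]
ft_force: [-0.2, 0.4, 0.2]
finger_gap: 0.0295
finger_force: 0.0
```

Run:
```python
from h import *
print(sensors.observe()["position"],sensors.observe()["time"])
c,im=snap("wrist","w7"); np.save("c7.npy",c,allow_pickle=True)
cs,i2=snap("side","s7")
a=cv2.resize(im[90:300,170:450],(800,600),interpolation=cv2.INTER_CUBIC); a=cv2.convertScaleAbs(a,alpha=1.4)
b=cv2.resize(cv2.convertScaleAbs(i2[180:340,220:420],alpha=1.6),(300,240)); a[:240,:300]=b
cv2.imwrite("pics/w7b.png",a)
```

```text
[ 0.47888588 -0.21154816  0.32703233] 18.0
```

View pics/w7b.png

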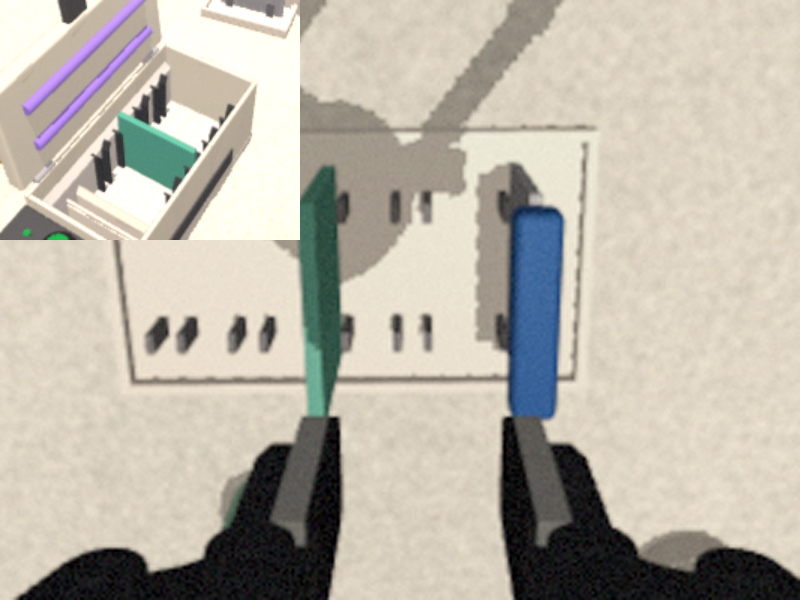

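The inset shows slab B upright in pair 3. The main crop shows slab A's top edge ending at (316,415), and the scraper's grip from (536,208) to (532,417). The rack appears unmoved.

Run:
```python
from h import *
c=np.load("c7.npy",allow_pickle=True).item(); f=lambda u,v:(170+.35*u,90+.35*v)
im=cv2.imread("pics/w7.png").astype(int)
for r in range(145,240,8):
    print(r,[(k,int(im[r,k,1])) for k in range(268,298) if im[r,k,1]-im[r,k,2]>15])
p,q=onz(c,*f(536,208),.112),onz(c,*f(532,417),.112); print("scr",p.round(4),q.round(4),((p+q)/2).round(4),np.linalg.norm(p-q))
for n,u in (("R near",(597,130)),("R far",(576,378)),("L far",(133,380))): print(n,onz(c,*f(*u),.018).round(4))
np.save("f7.npy",0)
```

```text
145 []
153 [(280, 63), (281, 62), (282, 63), (283, 61), (284, 61), (285, 56), (286, 53)]
161 [(274, 79), (275, 71), (276, 72), (277, 74), (278, 76), (279, 71), (280, 55), (281, 57), (282, 54), (283, 55), (284, 57), (285, 54), (286, 54)]
169 [(274, 81), (275, 79), (276, 79), (277, 80), (278, 80), (279, 77), (280, 66), (281, 57), (282, 52), (283, 56), (284, 55), (285, 58), (286, 61), (287, 53)]
177 [(275, 80), (276, 80), (277, 79), (278, 82), (279, 81), (280, 64), (281, 55), (282, 56), (283, 58), (284, 56), (285, 53), (286, 52), (287, 56)]
185 [(276, 79), (277, 81), (278, 78), (279, 77), (280, 74), (281, 62), (282, 56), (283, 58), (284, 50), (285, 60), (286, 55), (287, 57)]
193 [(276, 82), (277, 78), (278, 82), (279, 79), (280, 80), (281, 62), (282, 55), (283, 56), (284, 53), (285, 53), (286, 53), (287, 54), (288, 63)]
201 [(276, 96), (277, 81), (278, 74), (279, 74), (280, 81), (281, 72), (282, 56), (283, 59), (284, 58), (285, 56), (286, 59), (287, 58), (288, 60)]
209 [(277, 110), (278, 90), (279, 80), (280, 80), (281, 75), (282, 64), (283, 60), (284, 56), (285, 61), (286, 61), (287, 59), (288, 58)]
217 [(277, 126), (278, 121), (279, 126), (280, 124), (281, 125), (282, 95), (283, 62), (284, 60), (285, 62), (286, 59), (287, 61), (288, 79)]
225 [(277, 131), (278, 123), (279, 122), (280, 123), (281, 125), (282, 107), (283, 72), (284, 61), (285, 58), (286, 72)]
233 [(278, 122), (279, 123), (280, 125), (281, 122), (282, 122), (283, 96), (284, 61)]
scr [ 0.4727 -0.162   0.112 ] [ 0.571  -0.1478  0.112 ] [ 0.5218 -0.1549  0.112 ] 0.09926985528176828
R near [ 0.4462 -0.1213  0.018 ]
R far [ 0.5878 -0.1072  0.018 ]
L far [ 0.6198 -0.3619  0.018 ]
```

Run:
```python
from h import *
c=np.load("c7.npy",allow_pickle=True).item()
p,q=onz(c,275.8,158.5,.108),onz(c,280.8,235.5,.108); d=q-p
print(p.round(4),q.round(4),((p+q)/2).round(4),np.linalg.norm(d).round(4),np.arctan2(d[1],d[0]).round(3))
```

```text
[ 0.4803 -0.2627  0.108 ] [ 0.5843 -0.2478  0.108 ] [ 0.5323 -0.2552  0.108 ] 0.1051 0.142
```

>>> drive_tool(
  motion=[
    {"x": 30, "y": -21, "z": -40, "roll": 0, "gripper": 35},
    {"x": 57, "y": -42, "z": -90, "roll": 0, "gripper": 35},
    {"x": 57, "y": -42, "z": -140, "roll": 0, "gripper": 35},
    {"x": 57, "y": -42, "z": -160, "roll": 0, "gripper": 35},
    {"x": 57, "y": -42, "z": -195, "roll": 0, "gripper": 35},
    {"x": 57, "y": -42, "z": -230, "roll": 0, "gripper": 35},
    {"x": 57, "y": -42, "z": -260, "roll": 0, "gripper": 35},
    {"x": 57, "y": -42, "z": -260, "roll": 0, "gripper": 35},
    {"x": 57, "y": -42, "z": -260, "roll": 0, "gripper": 5},
    {"x": 57, "y": -42, "z": -260, "roll": 0, "gripper": 5},
    {"x": 57, "y": -42, "z": -260, "roll": 0, "gripper": 5},
    {"x": 57, "y": -42, "z": -260, "roll": 0, "gripper": 5},
  ],
  force=20,
)

```text
time: 19.6
position: [0.5371, -0.2543, 0.0689]
ee_rot: [[-0.993, -0.12, 0.003], [-0.12, 0.993, -0.001], [-0.003, -0.001, -1.0]]
ft_force: [1.7, 1.4, 5.9]
finger_gap: 0.0075
finger_force: 26.8
```

>>> drive_tool(
  motion=[
    {"x": 0, "y": 0, "z": 15, "roll": 0, "gripper": 5},
    {"x": 0, "y": 0, "z": 50, "roll": 0, "gripper": 5},
    {"x": 0, "y": 0, "z": 105, "roll": 0, "gripper": 5},
    {"x": 0, "y": 0, "z": 160, "roll": 0, "gripper": 5},
    {"x": -5, "y": 30, "z": 190, "roll": -0.04, "gripper": 5},
    {"x": -15, "y": 90, "z": 190, "roll": -0.08, "gripper": 5},
    {"x": -25, "y": 150, "z": 190, "roll": -0.12, "gripper": 5},
    {"x": -35, "y": 210, "z": 190, "roll": -0.145, "gripper": 5},
    {"x": -45, "y": 270, "z": 190, "roll": -0.145, "gripper": 5},
    {"x": -57, "y": 330, "z": 190, "roll": -0.145, "gripper": 5},
    {"x": -57, "y": 380, "z": 190, "roll": -0.145, "gripper": 5},
    {"x": -57, "y": 394, "z": 170, "roll": -0.145, "gripper": 5},
  ],
  force=20,
)

```text
time: 21.1
position: [0.4794, 0.1428, 0.2392]
ee_rot: [[-1.0, 0.021, 0.004], [0.021, 1.0, 0.001], [-0.004, 0.002, -1.0]]
ft_force: [1.0, -1.2, -1.3]
finger_gap: 0.0079
finger_force: 25.6
```

>>> drive_tool(
  motion=[
    {"x": 0, "y": 0, "z": -30, "roll": 0, "gripper": 5},
    {"x": 0, "y": 0, "z": -30, "roll": 0, "gripper": 5},
    {"x": 0, "y": 0, "z": -30, "roll": 0, "gripper": 5},
  ],
  force=20,
)

```text
time: 21.48
position: [0.4796, 0.1397, 0.2084]
ee_rot: [[-1.0, 0.025, 0.001], [0.025, 1.0, 0.0], [-0.001, 0.0, -1.0]]
ft_force: [0.3, -0.0, -1.1]
finger_gap: 0.008
finger_force: 25.5
```

Run:
```python
from fit import *
s=sensors.observe(); print(s["position"],s["finger_gap"])
c,im=snap("wrist","w8"); np.save("c8.npy",c,allow_pickle=True); im=im.astype(int)
zt=s["position"][2]+.108-.0692
o,R=S((.482,.2397,-.024))
for nm,X in (("grv top in",(-.047,-.1,.091)),("foot grv",(-.047,-.1,.012))): print(nm,proj(c,o+R@np.array(X)).round(1))
for r in range(122,180,4): print(r,"grn",[k for k in range(295,345) if im[r,k,1]-im[r,k,2]>15][::20] ,[k for k in range(295,345) if im[r,k,1]-im[r,k,2]>15][-1:], int(im[r,317,1]),"dark",[k for k in range(280,350) if im[r,k].sum()<120])
for v in (165,167,169,171,173): print(v,onz(c,317,v,zt).round(4))
for v in (130,134,136,138): print(v,onz(c,317,v,zt-.1).round(4))
```

```text
[0.47956447 0.1397275  0.20842667] 0.008025779697320354
grv top in [317.1 133.6]
foot grv [317.1 125. ]
122 grn [] [] 122 dark [303, 304, 305, 306, 307, 308, 309, 310, 323, 324, 325, 326, 327, 328, 349]
126 grn [] [] 163 dark [301, 302, 303, 304, 305, 306, 307, 308, 309, 310, 323, 324, 325, 326, 327, 328, 329]
130 grn [] [] 189 dark [301, 302, 303, 304, 305, 306, 307, 308, 309, 324, 325, 326, 327, 328, 329]
134 grn [312] [322] 79 dark []
138 grn [311] [322] 78 dark []
142 grn [311] [323] 77 dark []
146 grn [310] [323] 76 dark []
150 grn [309] [324] 80 dark []
154 grn [309] [325] 76 dark []
158 grn [308] [325] 78 dark []
162 grn [308] [326] 78 dark []
166 grn [307, 327] [327] 94 dark []
170 grn [307, 327] [327] 92 dark []
174 grn [307, 327] [327] 96 dark []
178 grn [307, 327] [327] 95 dark []
165 [0.4248 0.141  0.2472]
167 [0.4256 0.141  0.2472]
169 [0.4263 0.141  0.2472]
171 [0.427  0.141  0.2472]
173 [0.4278 0.1409 0.2472]
130 [0.4234 0.141  0.1472]
134 [0.4261 0.141  0.1472]
136 [0.4274 0.1409 0.1472]
138 [0.4288 0.1409 0.1472]
```

>>> drive_tool(
  motion=[
    {"x": 0, "y": 0, "z": -25, "roll": 0, "gripper": 5},
    {"x": 0, "y": 0, "z": -45, "roll": 0, "gripper": 5},
    {"x": 0, "y": 0, "z": -53, "roll": 0, "gripper": 5},
    {"x": 0, "y": 0, "z": -60, "roll": 0, "gripper": 5},
    {"x": 0, "y": 0, "z": -67, "roll": 0, "gripper": 5},
    {"x": 0, "y": 0, "z": -74, "roll": 0, "gripper": 5},
    {"x": 0, "y": 0, "z": -80, "roll": 0, "gripper": 5},
    {"x": 0, "y": 0, "z": -80, "roll": 0, "gripper": 5},
  ],
  force=20,
)

```text
time: 22.52
position: [0.4787, 0.14, 0.1268]
ee_rot: [[-1.0, 0.025, -0.001], [0.025, 1.0, -0.0], [0.001, -0.0, -1.0]]
ft_force: [0.3, -0.3, -2.0]
finger_gap: 0.0077
finger_force: 25.6
```

>>> drive_tool(
  motion=[
    {"x": 0, "y": 0, "z": -10, "roll": 0, "gripper": 5},
    {"x": 0, "y": 0, "z": -20, "roll": 0, "gripper": 5},
    {"x": 0, "y": 0, "z": -30, "roll": 0, "gripper": 5},
    {"x": 0, "y": 0, "z": -38, "roll": 0, "gripper": 5},
    {"x": 0, "y": 0, "z": -44, "roll": 0, "gripper": 5},
    {"x": 0, "y": 0, "z": -48, "roll": 0, "gripper": 5},
    {"x": 0, "y": 0, "z": -50, "roll": 0, "gripper": 5},
    {"x": 0, "y": 0, "z": -52, "roll": 0, "gripper": 5},
    {"x": 0, "y": 0, "z": -53, "roll": 0, "gripper": 5},
    {"x": 0, "y": 0, "z": -54, "roll": 0, "gripper": 5},
    {"x": 0, "y": 0, "z": -54, "roll": 0, "gripper": 5},
  ],
  force=20,
)

```text
time: 23.9
position: [0.479, 0.14, 0.0733]
ee_rot: [[-1.0, 0.025, 0.0], [0.025, 1.0, 0.0], [-0.0, 0.0, -1.0]]
ft_force: [0.0, 0.2, -1.1]
finger_gap: 0.0078
finger_force: 25.6
```

>>> drive_tool(
  motion=[
    {"x": 0, "y": 0, "z": -1, "roll": 0, "gripper": 5},
    {"x": 0, "y": 0, "z": -1, "roll": 0, "gripper": 5},
  ],
  force=20,
)

```text
time: 24.15
position: [0.4791, 0.14, 0.0729]
ee_rot: [[-1.0, 0.025, 0.0], [0.025, 1.0, 0.0], [-0.0, 0.0, -1.0]]
ft_force: [-1.6, -0.3, 4.1]
finger_gap: 0.0081
finger_force: 26.4
```

>>> drive_tool(
  motion=[
    {"x": 0, "y": 0, "z": 0, "roll": 0, "gripper": 22},
    {"x": 0, "y": 0, "z": 0, "roll": 0, "gripper": 22},
    {"x": 0, "y": 0, "z": 0, "roll": 0, "gripper": 22},
    {"x": 0, "y": 0, "z": 20, "roll": 0, "gripper": 22},
    {"x": 0, "y": 0, "z": 60, "roll": 0, "gripper": 22},
    {"x": 0, "y": 0, "z": 120, "roll": 0, "gripper": 22},
    {"x": 0, "y": 0, "z": 180, "roll": 0, "gripper": 22},
    {"x": 0, "y": -40, "z": 230, "roll": 0, "gripper": 22},
    {"x": 0, "y": -100, "z": 255, "roll": 0.05, "gripper": 60},
    {"x": 0, "y": -160, "z": 255, "roll": 0.1, "gripper": 60},
    {"x": 0, "y": -220, "z": 255, "roll": 0.145, "gripper": 60},
    {"x": 0, "y": -280, "z": 255, "roll": 0.145, "gripper": 60},
  ],
  force=20,
)

```text
time: 25.65
position: [0.479, -0.142, 0.3275]
ee_rot: [[-0.993, -0.12, 0.001], [-0.12, 0.993, -0.0], [-0.001, -0.0, -1.0]]
ft_force: [0.6, 0.0, 0.4]
finger_gap: 0.051
finger_force: 0.0
```

>>> drive_tool(
  motion=[
    {"x": 0, "y": -15, "z": 0, "roll": 0, "gripper": 60},
    {"x": 0, "y": -15, "z": 0, "roll": 0, "gripper": 60},
    {"x": 0, "y": -15, "z": 0, "roll": 0, "gripper": 60},
  ],
  force=30,
)

```text
time: 26.02
position: [0.4791, -0.1535, 0.3273]
ee_rot: [[-0.993, -0.121, 0.0], [-0.121, 0.993, 0.001], [-0.0, 0.001, -1.0]]
ft_force: [0.4, 0.0, -0.6]
finger_gap: 0.0515
finger_force: 0.0
```

Run:
```python
from h import *
print(sensors.observe()["position"],sensors.observe()["time"])
c,im=snap("wrist","w9"); cs,i2=snap("side","s9"); cn,i3=snap("scene","n9")
m=((im[...,0].astype(int)-im[...,2])>40).astype(np.uint8)
n,l,st,ce=cv2.connectedComponentsWithStats(m)
k=1+np.argmax(st[1:,4]); print(st[k])
ys,xs=np.nonzero(l==k)
rc=cv2.minAreaRect(np.float32(np.c_[xs,ys])); print(rc)
P=np.array([onz(c,u,v,.112) for u,v in cv2.boxPoints(rc)]); print(P.round(4),P.mean(0).round(4))
a=cv2.resize(im[90:300,170:450],(800,600),interpolation=cv2.INTER_CUBIC); a=cv2.convertScaleAbs(a,alpha=1.4)
a[:240,:300]=cv2.resize(cv2.convertScaleAbs(i2[180:340,220:420],alpha=1.6),(300,240))
cv2.imwrite("pics/w9b.png",a)
```

```text
[ 0.47905901 -0.15354111  0.32731998] 26.025
[ 305  157   16   74 1132]
((312.5, 193.5), (73.0, 15.0), 90.0)
[[ 0.4737 -0.169   0.112 ]
 [ 0.4714 -0.1508  0.112 ]
 [ 0.5685 -0.1385  0.112 ]
 [ 0.5709 -0.1582  0.112 ]] [ 0.5211 -0.1541  0.112 ]
```

View pics/w9b.png

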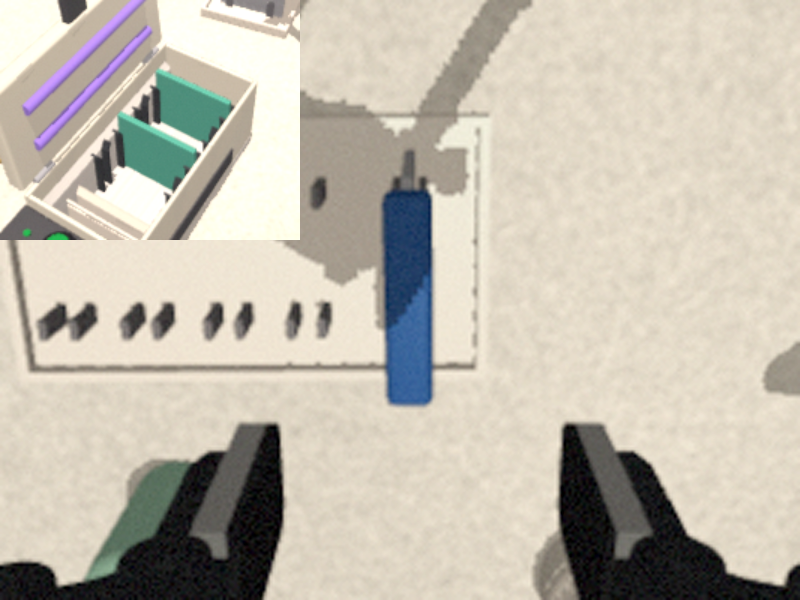

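The inset shows both slabs seated upright in pairs 1 and 3. In the main crop the scraper's grip is centred at (409,298), which gives (0.521, −0.154).

>>> drive_tool(
  motion=[
    {"x": 25, "y": 0, "z": -45, "roll": 0, "gripper": 60},
    {"x": 43, "y": 1, "z": -95, "roll": 0, "gripper": 60},
    {"x": 43, "y": 1, "z": -145, "roll": 0, "gripper": 60},
    {"x": 43, "y": 1, "z": -180, "roll": 0, "gripper": 60},
    {"x": 43, "y": 1, "z": -215, "roll": 0, "gripper": 60},
    {"x": 43, "y": 1, "z": -246, "roll": 0, "gripper": 60},
    {"x": 43, "y": 1, "z": -246, "roll": 0, "gripper": 60},
    {"x": 43, "y": 1, "z": -246, "roll": 0, "gripper": 15},
    {"x": 43, "y": 1, "z": -246, "roll": 0, "gripper": 15},
    {"x": 43, "y": 1, "z": -246, "roll": 0, "gripper": 15},
    {"x": 43, "y": 1, "z": -246, "roll": 0, "gripper": 15},
    {"x": 43, "y": 1, "z": -246, "roll": 0, "gripper": 15},
  ],
  force=35,
)

```text
time: 27.68
position: [0.5234, -0.1543, 0.0831]
ee_rot: [[-0.993, -0.12, 0.004], [-0.12, 0.993, -0.001], [-0.004, -0.001, -1.0]]
ft_force: [-0.1, 1.2, 6.5]
finger_gap: 0.0213
finger_force: 36.4
```

>>> drive_tool(
  motion=[
    {"x": 0, "y": 0, "z": 15, "roll": 0, "gripper": 15},
    {"x": 0, "y": 0, "z": 50, "roll": 0, "gripper": 15},
    {"x": 0, "y": 0, "z": 105, "roll": 0, "gripper": 15},
    {"x": 0, "y": 0, "z": 160, "roll": 0, "gripper": 15},
    {"x": -5, "y": 30, "z": 190, "roll": -0.04, "gripper": 15},
    {"x": -15, "y": 90, "z": 190, "roll": -0.08, "gripper": 15},
    {"x": -25, "y": 150, "z": 190, "roll": -0.12, "gripper": 15},
    {"x": -38, "y": 210, "z": 190, "roll": -0.145, "gripper": 15},
    {"x": -38, "y": 270, "z": 190, "roll": -0.145, "gripper": 15},
    {"x": -38, "y": 330, "z": 190, "roll": -0.145, "gripper": 15},
    {"x": -38, "y": 390, "z": 190, "roll": -0.145, "gripper": 15},
    {"x": -38, "y": 440, "z": 190, "roll": -0.145, "gripper": 15},
  ],
  force=35,
)

```text
time: 29.18
position: [0.4832, 0.2879, 0.2718]
ee_rot: [[-1.0, 0.024, -0.0], [0.024, 1.0, -0.0], [0.0, -0.0, -1.0]]
ft_force: [1.1, -0.0, -1.5]
finger_gap: 0.0213
finger_force: 35.3
```

>>> drive_tool(
  motion=[
    {"x": 0, "y": 30, "z": 0, "roll": 0, "gripper": 15},
    {"x": 0, "y": 41, "z": -30, "roll": 0, "gripper": 15},
    {"x": 0, "y": 41, "z": -50, "roll": 0, "gripper": 15},
    {"x": 0, "y": 41, "z": -50, "roll": 0, "gripper": 15},
    {"x": 0, "y": 41, "z": -50, "roll": 0, "gripper": 15},
  ],
  force=35,
)

```text
time: 29.8
position: [0.4845, 0.3269, 0.2224]
ee_rot: [[-1.0, 0.025, 0.001], [0.025, 1.0, 0.001], [-0.001, 0.001, -1.0]]
ft_force: [0.2, 0.2, -1.3]
finger_gap: 0.0216
finger_force: 35.3
```

Run:
```python
from h import *
s=sensors.observe(); print(s["position"],s["time"],s["finger_gap"],s["ft_force"])
c,im=snap("wrist","w10"); np.save("c10.npy",c,allow_pickle=True)
a=cv2.resize(im[60:300,160:480],(800,600),interpolation=cv2.INTER_CUBIC)
cv2.imwrite("pics/w10b.png",cv2.convertScaleAbs(a,alpha=1.4))
```

```text
[0.48447003 0.32691664 0.22242809] 29.8 0.021550000751706114 [ 0.16776853  0.17821551 -1.26354026]
```

View pics/w10b.png

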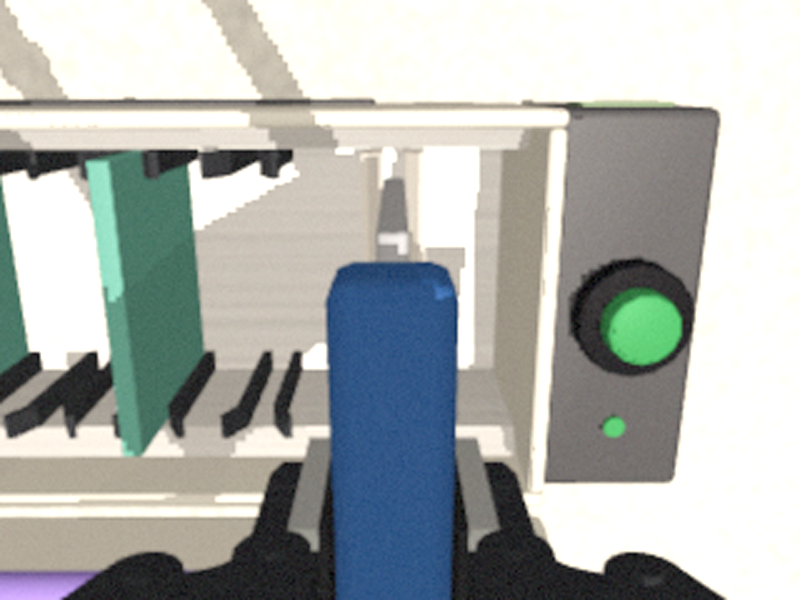

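The crop shows the blade's near foot at (393,178) above the slot, whose bars' ends are at columns 360–380 and 405–420. It is centred to within about 1 mm. The button is at (645,326).

Run:
```python
from fit import *
c=np.load("c10.npy",allow_pickle=True).item(); im=cv2.imread("pics/w10.png").astype(int).sum(2)
for r in (122,124,126,128,130,133,138,144): print(r,[int(k) for k in im[r,298:336]])
for z in (.147,.19,.067,.012): print(z,[onz(c,317,v,z).round(4).tolist() for v in (124,131,150)], 1e3*(onz(c,318,128,z)-onz(c,317,128,z))[1])
o,R=S((.482,.2397,-.024)); print((R.T@(onz(c,160+.4*641,60+.4*330,.12)-o)).round(4), onz(c,160+.4*641,60+.4*330,.12).round(4))
# button triangulate between c10, c4, c3
A=[];B=[]
c4=np.load("c4.npy",allow_pickle=True).item();c3=np.load("c3.npy",allow_pickle=True).item()
for cc,u,v in ((c10:=c,160+.4*645,60+.4*326),(c4,170+.4*720,30+.4*192),(c3,150+.425*708,130+.4248*126)):
    oo,d=ray(cc,u,v); d/=np.linalg.norm(d); M=np.eye(3)-np.outer(d,d); A.append(M);B.append(M@oo)
print("button",np.linalg.lstsq(np.vstack(A),np.hstack(B),rcond=None)[0].round(4))
```

```text
122 [411, 419, 411, 429, 417, 422, 494, 513, 507, 472, 456, 453, 453, 483, 525, 593, 625, 624, 624, 624, 530, 411, 418, 420, 450, 470, 468, 470, 470, 505, 559, 574, 608, 623, 625, 626, 623, 623]
124 [425, 429, 424, 424, 423, 428, 462, 449, 415, 390, 384, 381, 382, 464, 520, 601, 631, 632, 598, 570, 495, 425, 432, 420, 450, 469, 469, 469, 470, 506, 555, 577, 612, 633, 632, 632, 632, 631]
126 [421, 426, 428, 433, 427, 422, 422, 421, 414, 390, 378, 377, 379, 457, 521, 602, 625, 629, 541, 431, 423, 433, 426, 424, 454, 470, 467, 471, 468, 507, 558, 572, 612, 630, 630, 629, 631, 628]
128 [426, 427, 429, 427, 433, 424, 422, 416, 416, 396, 385, 378, 382, 461, 522, 600, 631, 630, 532, 428, 425, 424, 425, 423, 453, 465, 469, 469, 469, 504, 557, 578, 607, 629, 629, 629, 631, 628]
130 [428, 424, 426, 429, 423, 424, 423, 415, 419, 395, 385, 381, 376, 460, 522, 600, 600, 576, 485, 392, 401, 393, 405, 420, 452, 468, 469, 469, 472, 510, 559, 575, 608, 631, 633, 626, 628, 626]
133 [426, 428, 426, 428, 426, 429, 426, 420, 414, 390, 389, 390, 384, 464, 524, 422, 268, 264, 269, 274, 272, 265, 266, 327, 
[... 231 characters left out ...]
82, 611, 625, 626, 628, 628, 627]
144 [421, 427, 418, 426, 421, 419, 424, 418, 413, 396, 382, 382, 377, 343, 279, 272, 274, 275, 282, 273, 276, 277, 273, 281, 334, 437, 465, 468, 469, 520, 569, 585, 605, 620, 621, 619, 620, 618]
0.147 [[0.4255, 0.3283, 0.147], [0.4305, 0.3282, 0.147], [0.4443, 0.3278, 0.147]] 0.7227993542076039
0.19 [[0.4217, 0.3284, 0.19], [0.4257, 0.3283, 0.19], [0.4368, 0.328, 0.19]] 0.5805299713253498
0.067 [[0.4327, 0.3281, 0.067], [0.4395, 0.328, 0.067], [0.4584, 0.3275, 0.067]] 0.9874865781747122
0.012 [[0.4376, 0.328, 0.012], [0.4456, 0.3278, 0.012], [0.468, 0.3273, 0.012]] 1.1694590446519881
[0.0017 0.1736 0.12  ] [0.4879 0.4132 0.12  ]
button [0.486  0.4129 0.1238]
```

>>> drive_tool(
  motion=[
    {"x": -1, "y": -1, "z": -30, "roll": 0, "gripper": 15},
    {"x": -1, "y": -1, "z": -60, "roll": 0, "gripper": 15},
    {"x": -1, "y": -1, "z": -73, "roll": 0, "gripper": 15},
    {"x": -1, "y": -1, "z": -80, "roll": 0, "gripper": 15},
    {"x": -1, "y": -1, "z": -87, "roll": 0, "gripper": 15},
    {"x": -1, "y": -1, "z": -94, "roll": 0, "gripper": 15},
    {"x": -1, "y": -1, "z": -100, "roll": 0, "gripper": 15},
    {"x": -1, "y": -1, "z": -105, "roll": 0, "gripper": 15},
    {"x": -1, "y": -1, "z": -105, "roll": 0, "gripper": 15},
  ],
  force=35,
)

```text
time: 30.98
position: [0.4827, 0.3259, 0.1159]
ee_rot: [[-1.0, 0.025, -0.001], [0.025, 1.0, -0.0], [0.001, -0.0, -1.0]]
ft_force: [-0.3, 0.6, -1.6]
finger_gap: 0.0214
finger_force: 35.3
```

Now the remaining 29 mm down to home.

>>> drive_tool(
  motion=[
    {"x": 0, "y": 0, "z": -8, "roll": 0, "gripper": 15},
    {"x": 0, "y": 0, "z": -15, "roll": 0, "gripper": 15},
    {"x": 0, "y": 0, "z": -21, "roll": 0, "gripper": 15},
    {"x": 0, "y": 0, "z": -25, "roll": 0, "gripper": 15},
    {"x": 0, "y": 0, "z": -27, "roll": 0, "gripper": 15},
    {"x": 0, "y": 0, "z": -29, "roll": 0, "gripper": 15},
    {"x": 0, "y": 0, "z": -30, "roll": 0, "gripper": 15},
    {"x": 0, "y": 0, "z": -30, "roll": 0, "gripper": 15},
  ],
  force=35,
)

```text
time: 31.98
position: [0.483, 0.3261, 0.0871]
ee_rot: [[-1.0, 0.025, 0.001], [0.025, 1.0, 0.0], [-0.0, 0.0, -1.0]]
ft_force: [-2.2, -0.6, 3.9]
finger_gap: 0.0215
finger_force: 36.0
```

>>> drive_tool(
  motion=[
    {"x": 0, "y": 0, "z": 0, "roll": 0, "gripper": 38},
    {"x": 0, "y": 0, "z": 0, "roll": 0, "gripper": 38},
    {"x": 0, "y": 0, "z": 0, "roll": 0, "gripper": 38},
    {"x": 0, "y": 0, "z": 20, "roll": 0, "gripper": 38},
    {"x": 0, "y": 0, "z": 60, "roll": 0, "gripper": 38},
    {"x": 0, "y": 0, "z": 120, "roll": 0, "gripper": 38},
    {"x": -10, "y": 0, "z": 180, "roll": 0, "gripper": 50},
    {"x": -10, "y": -40, "z": 240, "roll": 0, "gripper": 100},
    {"x": 0, "y": -88, "z": 275, "roll": 0, "gripper": 100},
    {"x": 50, "y": -88, "z": 275, "roll": 0, "gripper": 100},
    {"x": 62, "y": -88, "z": 275, "roll": 0, "gripper": 100},
    {"x": 62, "y": -88, "z": 275, "roll": 0, "gripper": 100},
  ],
  force=30,
)

```text
time: 33.48
position: [0.5452, 0.2379, 0.36]
ee_rot: [[-1.0, 0.025, -0.003], [0.025, 1.0, -0.0], [0.003, -0.0, -1.0]]
ft_force: [-0.4, 0.2, -0.3]
finger_gap: 0.0855
finger_force: 0.0
```

Run:
```python
from h import *
s=sensors.observe(); print(s["position"],s["time"])
c,im=snap("wrist","w11"); cs,i2=snap("side","s11")
a=cv2.resize(im[20:320,120:520],(800,600),interpolation=cv2.INTER_CUBIC)
a=cv2.convertScaleAbs(a,alpha=1.3)
a[:240,:240]=cv2.resize(cv2.convertScaleAbs(i2[180:340,220:380],alpha=1.6),(240,240))
cv2.imwrite("pics/w11b.png",a)
```

```text
[0.54516239 0.23792198 0.35998013] 33.475
```

View pics/w11b.png

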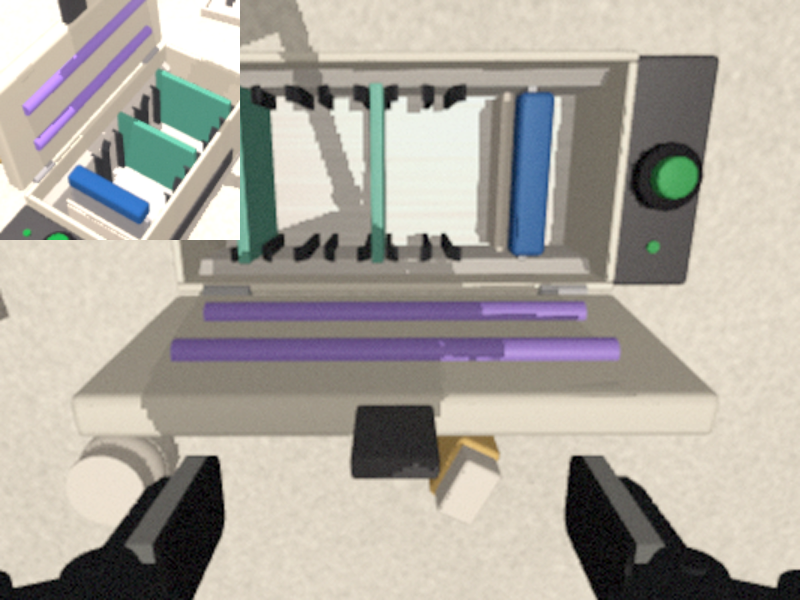

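All is in place: slabs in pairs 1 and 3, scraper home. The lip is at (395,440) between the open fingers. I'll take the lip again.

>>> drive_tool(
  motion=[
    {"x": 40, "y": -1, "z": 0, "roll": 0, "gripper": 100},
    {"x": 40, "y": -1, "z": -30, "roll": 0, "gripper": 100},
    {"x": 40, "y": -1, "z": -65, "roll": 0, "gripper": 100},
    {"x": 40, "y": -1, "z": -96, "roll": 0, "gripper": 100},
    {"x": 40, "y": -1, "z": -96, "roll": 0, "gripper": 100},
    {"x": 40, "y": -1, "z": -96, "roll": 0, "gripper": 20},
    {"x": 40, "y": -1, "z": -96, "roll": 0, "gripper": 20},
    {"x": 40, "y": -1, "z": -96, "roll": 0, "gripper": 20},
    {"x": 40, "y": -1, "z": -96, "roll": 0, "gripper": 20},
    {"x": 40, "y": -1, "z": -96, "roll": 0, "gripper": 20},
  ],
  force=30,
)

```text
time: 34.83
position: [0.5856, 0.2369, 0.2668]
ee_rot: [[-1.0, 0.025, 0.002], [0.025, 1.0, 0.0], [-0.002, 0.001, -1.0]]
ft_force: [0.3, -1.3, 6.4]
finger_gap: 0.0336
finger_force: 31.3
```

>>> drive_tool(
  motion=[
    {"x": -17, "y": 0, "z": 2, "roll": 0, "gripper": 20},
    {"x": -35, "y": 1, "z": 3, "roll": 0, "gripper": 20},
    {"x": -52, "y": 1, "z": 2, "roll": 0, "gripper": 20},
    {"x": -69, "y": 2, "z": -1, "roll": 0, "gripper": 20},
    {"x": -86, "y": 2, "z": -6, "roll": 0, "gripper": 20},
    {"x": -102, "y": 2, "z": -13, "roll": 0, "gripper": 20},
    {"x": -118, "y": 3, "z": -21, "roll": 0, "gripper": 20},
    {"x": -132, "y": 3, "z": -31, "roll": 0, "gripper": 20},
    {"x": -146, "y": 3, "z": -42, "roll": 0, "gripper": 20},
    {"x": -158, "y": 4, "z": -54, "roll": 0, "gripper": 20},
    {"x": -169, "y": 4, "z": -68, "roll": 0, "gripper": 20},
    {"x": -169, "y": 4, "z": -68, "roll": 0, "gripper": 20},
  ],
  force=30,
)

```text
time: 36.33
position: [0.4138, 0.2408, 0.1961]
ee_rot: [[-1.0, 0.024, -0.004], [0.024, 1.0, -0.0], [0.004, -0.001, -1.0]]
ft_force: [1.2, 0.3, -3.0]
finger_gap: 0.0339
finger_force: 31.3
```

>>> drive_tool(
  motion=[
    {"x": -8, "y": 0, "z": -12, "roll": 0, "gripper": 20},
    {"x": -15, "y": 0, "z": -25, "roll": 0, "gripper": 20},
    {"x": -20, "y": 0, "z": -39, "roll": 0, "gripper": 20},
    {"x": -25, "y": 0, "z": -53, "roll": 0, "gripper": 20},
    {"x": -28, "y": 0, "z": -67, "roll": 0, "gripper": 20},
    {"x": -29, "y": 0, "z": -75, "roll": 0, "gripper": 20},
    {"x": -30, "y": 0, "z": -80, "roll": 0, "gripper": 20},
    {"x": -30, "y": 0, "z": -84, "roll": 0, "gripper": 20},
    {"x": -30, "y": 0, "z": -84, "roll": 0, "gripper": 20},
  ],
  force=30,
)

```text
time: 37.45
position: [0.3852, 0.2414, 0.1126]
ee_rot: [[-1.0, 0.025, -0.002], [0.025, 1.0, 0.001], [0.002, 0.001, -1.0]]
ft_force: [-2.9, 3.8, -2.1]
finger_gap: 0.0338
finger_force: 30.3
```

>>> drive_tool(
  motion=[
    {"x": 0, "y": 0, "z": -2, "roll": 0, "gripper": 20},
    {"x": 0, "y": 0, "z": -4, "roll": 0, "gripper": 20},
    {"x": 0, "y": 0, "z": -4, "roll": 0, "gripper": 20},
  ],
  force=30,
)

```text
time: 37.83
position: [0.3851, 0.2414, 0.1095]
ee_rot: [[-1.0, 0.025, -0.002], [0.025, 1.0, 0.001], [0.002, 0.001, -1.0]]
ft_force: [-5.1, 4.0, 5.3]
finger_gap: 0.0334
finger_force: 31.1
```

>>> drive_tool(
  motion=[
    {"x": 0, "y": 0, "z": 0, "roll": 0, "gripper": 100},
    {"x": 0, "y": 0, "z": 0, "roll": 0, "gripper": 100},
    {"x": 0, "y": 0, "z": 0, "roll": 0, "gripper": 100},
    {"x": 0, "y": 0, "z": 30, "roll": 0, "gripper": 100},
    {"x": 0, "y": 0, "z": 75, "roll": 0, "gripper": 100},
    {"x": 20, "y": 0, "z": 85, "roll": 0, "gripper": 0},
    {"x": 42, "y": 0, "z": 85, "roll": 0, "gripper": 0},
    {"x": 42, "y": 0, "z": 75, "roll": 0, "gripper": 0},
    {"x": 42, "y": 0, "z": 55, "roll": 0, "gripper": 0},
    {"x": 42, "y": 0, "z": 40, "roll": 0, "gripper": 0},
    {"x": 42, "y": 0, "z": 40, "roll": 0, "gripper": 0},
  ],
  force=30,
)

```text
time: 39.2
position: [0.4262, 0.2403, 0.1472]
ee_rot: [[-1.0, 0.025, -0.005], [0.025, 1.0, -0.002], [0.005, -0.002, -1.0]]
ft_force: [0.1, -0.3, -0.4]
finger_gap: -0.0001
finger_force: 0.0
```

>>> drive_tool(
  motion=[
    {"x": 0, "y": 0, "z": -4, "roll": 0, "gripper": 0},
    {"x": 0, "y": 0, "z": -7, "roll": 0, "gripper": 0},
    {"x": 0, "y": 0, "z": -9, "roll": 0, "gripper": 0},
    {"x": 0, "y": 0, "z": -9, "roll": 0, "gripper": 0},
  ],
  force=30,
)

```text
time: 39.7
position: [0.4283, 0.2412, 0.1429]
ee_rot: [[-1.0, 0.025, 0.002], [0.025, 1.0, 0.001], [-0.002, 0.001, -1.0]]
ft_force: [-3.7, -1.9, 13.4]
finger_gap: 0.0
finger_force: 7.0
```

>>> drive_tool(
  motion=[
    {"x": 0, "y": 0, "z": 40, "roll": 0, "gripper": 0},
    {"x": 15, "y": 50, "z": 40, "roll": 0, "gripper": 0},
    {"x": 30, "y": 100, "z": 40, "roll": 0, "gripper": 0},
    {"x": 45, "y": 145, "z": 40, "roll": 0, "gripper": 0},
    {"x": 58, "y": 172, "z": 40, "roll": 0, "gripper": 0},
    {"x": 58, "y": 172, "z": 20, "roll": 0, "gripper": 0},
    {"x": 58, "y": 172, "z": 0, "roll": 0, "gripper": 0},
    {"x": 58, "y": 172, "z": -8, "roll": 0, "gripper": 0},
    {"x": 58, "y": 172, "z": -14, "roll": 0, "gripper": 0},
    {"x": 58, "y": 172, "z": -18, "roll": 0, "gripper": 0},
    {"x": 58, "y": 172, "z": -18, "roll": 0, "gripper": 0},
  ],
  force=30,
)

```text
time: 41.08
position: [0.4862, 0.4131, 0.1232]
ee_rot: [[-1.0, 0.025, 0.001], [0.025, 1.0, 0.001], [-0.001, 0.001, -1.0]]
ft_force: [-0.4, -0.5, 3.5]
finger_gap: -0.0003
finger_force: 1.8
```

>>> drive_tool(
  motion=[
    {"x": 0, "y": 0, "z": -2, "roll": 0, "gripper": 0},
    {"x": 0, "y": 0, "z": -4, "roll": 0, "gripper": 0},
    {"x": 0, "y": 0, "z": -6, "roll": 0, "gripper": 0},
    {"x": 0, "y": 0, "z": -7, "roll": 0, "gripper": 0},
    {"x": 0, "y": 0, "z": -7, "roll": 0, "gripper": 0},
  ],
  force=30,
)

```text
time: 41.7
position: [0.4863, 0.4132, 0.1207]
ee_rot: [[-1.0, 0.025, 0.003], [0.025, 1.0, 0.002], [-0.003, 0.002, -1.0]]
ft_force: [-5.7, -4.6, 25.5]
finger_gap: -0.0002
finger_force: 12.6
```

>>> drive_tool(
  motion=[
    {"x": 0, "y": 0, "z": 15, "roll": 0, "gripper": 0},
    {"x": 0, "y": 0, "z": 60, "roll": 0, "gripper": 0},
    {"x": 0, "y": 0, "z": 120, "roll": 0, "gripper": 0},
    {"x": -60, "y": -50, "z": 180, "roll": 0, "gripper": 0},
    {"x": -100, "y": -100, "z": 200, "roll": 0, "gripper": 0},
    {"x": -100, "y": -100, "z": 200, "roll": 0, "gripper": 0},
  ],
  force=30,
)

```text
time: 42.45
position: [0.3849, 0.3117, 0.3168]
ee_rot: [[-1.0, 0.025, 0.002], [0.025, 1.0, 0.001], [-0.002, 0.001, -1.0]]
ft_force: [0.0, 0.9, 0.5]
finger_gap: 0.0
finger_force: 0.0
```

Run:
```python
from fit import *
s=sensors.observe(); print(s["position"],s["time"],s["ft_force"])
c,im=snap("side","s12"); cn,i3=snap("scene","n12")
i0=cv2.imread("pics/side0.png")
# LED (side crop 126,484 -> 237.8,335)
for nm,I in (("before",i0),("after",im)):
    p=I[330:341,232:244].astype(int); g=p[...,1]-p[...,2]; k=np.unravel_index(g.argmax(),g.shape); print(nm,"LED",p[k])
# lid corners predicted at shut vs edge: white/shadow profile along front edge column line
for ang in (0,.05,.25):
    p=(.482,.2397,-.024,ang); print(ang,[proj(c,lid(p,q)).round(0).tolist() for q in ((-.144,.144,.022),(-.144,-.144,.022),(-.166,0,.016))])
m=im.astype(int).sum(2)
dark=[(int(v),int(u)) for v in range(255,330) for u in range(330,400) if m[v,u]<110]
d=np.array(dark); print("dark lip blob rows/cols",np.median(d,0) if len(d) else None)
for t in ("lotion","tub","cartridge"):
  for n in ("scene","side"):
    for r in nets.outline_of(t,n)[:2]: print(t,n,round(r["p"],2),[int(k) for k in r["box"]])
```

```text
[0.3848754  0.31174888 0.31680355] 42.45 [0.0454671  0.87704776 0.47207322]
before LED [ 53 117  19]
after LED [ 54 121  23]
0 [[307.0, 345.0], [393.0, 225.0], [367.0, 285.0]]
0.05 [[306.0, 342.0], [392.0, 222.0], [366.0, 282.0]]
0.25 [[300.0, 328.0], [389.0, 210.0], [363.0, 268.0]]
dark lip blob rows/cols None
lotion scene 0.85 [179, 193, 31, 54]
tub scene 0.96 [283, 227, 32, 42]
tub side 0.83 [275, 164, 29, 37]
cartridge scene 0.7 [408, 212, 27, 55]
cartridge scene 0.26 [284, 228, 28, 41]
cartridge side 0.84 [198, 226, 31, 64]
```

```bash
python3 -c "
from rig import bot
print(bot.close_job())"
```

```text
the job is handed in; nothing more can be done
None
```

I handed in the job at 42 s: both slabs are standing in guide pairs 1 and 3, the scraper is home in its holder, the lid is shut, and the start button was pressed to its stop; the last two I judged from contact force rather than a picture.

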